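# Clamp a heat sink with the ratchet pump lever

### The job

Set the finned heat sink upright on the bed of the ratchet clamp, square between the pad and the anvil, and let go of it. Then take the lever's cross bar and pump it back and forth, one tooth a stroke, until the lever clearly pushes back and the heat sink is held firmly against the anvil; stop there, because pumping on crushes the fins. Let go of the lever and leave the other things on the bench where they are.

Things in the scene. Friction and masses are not known exactly. Their poses are not given: they have to be found in the camera images.
- heat_sink: The work: an aluminium heat sink, a finned block 34 mm (its x) by 40 mm (its y) by 40 mm high, 0.1 to 0.17 kg. Its six upright fins run along its y. Pick it from above across its 34 mm width (on the two outer fins). Origin: centre of its underside, z up. It stands on the bench beyond either end of the clamp, its y within 0.4 rad of world y.
- clamp: Low grey ratchet clamp fixed to the bench, 100 mm (its x) by 290 mm (its y, -160 to 130 mm). Origin on the bench, z up. It clamps towards its +y. From -y: housing of two cheeks (x +-30 mm, y -148 to -53, up to z 90) round the toothed ram; sprung pad on the ram's nose (36 mm wide, z 22 to 52); flat bed (x +-22, y -10 to 85, top at z 20, no side walls); fixed anvil at y 85.
- anvil: The fixed jaw, 44 mm wide, top 62 mm above the bench. Origin 12 mm above the bench in its flat face, which looks to the clamp's -y; axes as the clamp's. The sink is held properly from 20 N and crushed above 65 N. Pad spring 6.5 N/mm: each 8 mm tooth past first touch adds 52 N. In a pull the ram goes up to 2 mm (13 N) beyond where it is then held. The first pull with a firm load leaves about 45 N.
- bed_anvil (a point): Point on the bed's top (20 mm above the bench) at the foot of the anvil's face, mid-width; axes as the clamp's. Stand the sink with its y along the clamp's y, origin 21 to 25 mm from here towards the clamp's -y, within 5 mm of mid-width; the pad pushes it home. The ram's start is not measured: with the sink at the anvil, 7 to 32 mm of room is left before the pad.
- lever (a joint): Pump lever angle, rad: 0 upright, positive leans to the clamp's -y (away from the anvil). Solid stops at -0.28 and 0.24; stays where left. A pull from -0.25 or less to 0.21 or more drives the ram one 8 mm tooth; going back to -0.26 or less drops the pawl behind the next tooth, a second pawl holding the ram meanwhile. Shorter swings may not catch. It starts between -0.2 and 0.05.
- lever_bar (a point): Middle of the lever's round cross bar, the handle, with a sleeve that turns freely: 20 mm thick, along the clamp's x, 76 mm free between two thin side arms, 110 mm from the hinge (178 mm above the bench when upright). Grip it from above, a finger on either side in the clamp's y; nothing is below it for 75 mm.
- lever_hinge (a point): Middle of the lever's hinge, 68 mm above the bench, axis along the clamp's x. Swinging the lever with the ram free takes 1 to 4 N at the cross bar. Once the work is gripped a pull takes in addition one fifth of the clamping force: the first firm pull ends 5 to 9 N heavier than the free ones, and that is enough. A rise of 1 or 2 N is only first touch and wants one more pull.
- steel_block: bystander: plain solid steel block without fins, 36 x 56 x 28 mm, origin at the centre of its underside
- steel_bar: bystander: dark steel bar, 15 x 60 x 15 mm, origin at the centre of its underside
- screw_cup: bystander: clear cup with screws, 84 mm across, 75 mm tall, origin at the centre of its underside
- oil_bottle: bystander: small glass oil bottle with a thin spout, 60 mm across, 105 mm tall, origin at the centre of its underside
- spray_can: bystander: spray can, 60 mm across, 190 mm tall, origin at the centre of its underside
- tape_roll: bystander: roll of black tape lying flat, 96 mm across, 24 mm high, origin at the centre of its underside
- vent_cover: bystander: perforated aluminium cover, 120 x 160 x 22 mm, origin at the centre of its underside
- screwdriver: bystander: screwdriver lying flat, about 200 mm long
Mind the look-alikes: they are no part of the job. What is shaped like the heat_sink but turquoise is not meant.

How it is judged:
By the outcome, as a careful person would: the job done as asked, in the order asked, and still so for the second after the job is handed in, with the robot touching nothing.
It also fails if it takes over 72 s, if anything falls off the work surface, if the arm or the gripper's body presses on something with over 40 N, if the wrist force passes 120 N, or if a joint passes its speed limit or range.

### The arm

A 7-joint arm with a two-finger parallel gripper is mounted at the origin on the work surface. World frame = base frame: x ahead of the robot, y to its left, z up, the work surface at z = 0. Lengths are in mm, angles in degrees, forces in N, time in s.
With the tool pointing down it reaches from about 425 to 1025 mm from the base axis. Payload 3.6 kg.
Tool frame: the origin (TCP) lies between the finger pads; the fingertips stand 14 mm ahead of it and the grasp point (between the pads) lies 5 mm behind it; z points along the fingers, y is the direction in which the jaws open and shut (so a half turn about z gives the same grasp; the last joint's range is limited). The gripper opens to 85 mm and grips with 20 to 120 N. Pads are 22 mm wide; open, the fingers measure 114 mm over their backs; the gripper's body (76 mm by 85 mm) begins 54 mm behind the grasp point. The pads swing forward as they close: fully open they stand 13 mm farther back than shut.
Start: joints at [69.586, 33.873, 2.773, 92.16, -1.908, 54.013, -1.931], TCP at [188.346, -700.111, 223.302] pointing down, gripper open.
Joint ranges: [-153.93, 153.93], [-27.13, 128.08], [-72.61, 78.16], [10.71, 143.7], [-87.88, 267.88], [4.46, 118.87], [-176.78, 176.78]. Speed limits (degrees/s): [147.25, 147.25, 180, 180, 180, 180, 180].

### API

Orientations are given as a 3x3 rotation matrix whose columns are the frame's x, y, z axes.
In Python, from cell import state, get_image, hand_in gives the robot as it stands.
- The arm moves only by the tool step_arm, never from a script. Its argument "steps" is a list that holds one entry, the list of rows, each a list of 7 numbers: the shift along the tool's x, y, z in m, then the turn, a rotation vector about the tool's x, y, z in rad, then the opening, from -1 (shut) to 1 (fully open). In form: [[[x, y, z, rx, ry, rz, fingers], ...]]. A call has exactly 8 rows; each row shifts and turns the commanded pose from where the row before left it, along the tool's axes as they then stand; what a row does not reach is not made up. A row lasts 1/8 s, in which the tool goes at most 62.5 mm and 10.7 degrees, less where a joint would pass 70% of its speed; a pose out of reach is approached as far as the arm can. A call with a gripper value outside its range is refused whole. The fingers move at their own pace and stop on an object; "grip_force" is the grip in N (left out, the last holds). Time passes only in rows, so rows that do not move let the fingers close, or fill a call up. It gives the time, the measured TCP pose, the force and the opening at its end, in the units of the state.
- state(): the state, without advancing time (a new reading comes with each control period).
- get_image(name): name is "scene" or "top" or "wrist"; returns a dict with "frame" (400x640x3 uint8, blue, green, red), "K" (3x3 intrinsics, pixels), "extrinsics" (4x4, takes a point from world to camera coordinates); the wrist camera has in their place "T_tool_cam" (4x4, takes a point from camera to tool coordinates, whose origin is the TCP and whose axes are the flange's). Camera axes: x right, y down, z forward; pixel columns grow to the right and rows downward; lengths in mm; the calibration is good to about 2 mm. A picture is of the moment at which its call begins: read the wrist's pose just before it. There is no depth.
- hand_in(): hands the job in, once; it reports no verdict.
The state is a dict: "time": time; "joints": joint angles; "joint_vel": joint speeds; "tau": joint torques, N m; "tool_pos": TCP position; "eef_rot": TCP orientation; "ft_force": force on the tool from outside, world axes, zero at the start; "moment": the same for the moment, N m; "width": finger opening in mm.
Only numpy, scipy, OpenCV 4.12 (cv2) and the standard library are available. Lean on these libraries where they do the work, as an engineer would, in place of code of your own. Each camera call takes 0.05 s, during which the arm holds its last target.

## Working session

There is one attempt and no reset: what is moved stays moved. The work goes in short steps, Python scripts to look and compute and a tool call to move; the robot and the scene stay as the last step left them, time stands still between calls to the robot, and variables do not carry over. Pictures are saved under pics/ and viewed, and the job is handed in when it is done.

Besides the shell and the picture viewer there is one more tool, called after "Call:" in YAML: its name, and indented under it one key for each argument. step_arm: Moves the arm, as the interface text tells. Its arguments: {"type":"object","properties":{"steps":{"type":"array"},"grip_force":{"type":"number"}},"required":["steps"]}

```bash
mkdir -p pics; ls; python3 - <<'E'
from cell import state,get_image
import cv2,numpy as np
s=state();print(s)
for n in("scene","top","wrist"):
    d=get_image(n);cv2.imwrite(f"pics/{n}0.png",d["frame"]);np.savez(f"pics/{n}0.npz",**{k:np.array(v) for k,v in d.items()})
    print(n,{k:np.round(v,3).tolist() for k,v in d.items() if k!="frame"})
E
```

```text
pics
{'time': 0.0, 'joints': array([69.58777867, 33.9265304 ,  2.76593   , 92.23653658, -1.90653533,
       54.01198195, -1.93146521]), 'joint_vel': array([-0.20310051,  0.08872265,  0.05487749, -0.05944202,  0.0322606 ,
        0.05159857, -0.10172483]), 'tau': array([-7.95651340e-04, -5.48695278e+01,  1.54627226e+00, -1.98124480e+01,
        9.35581396e-03,  8.77773855e-03, -1.69593555e-06]), 'tool_pos': array([ 188.11207174, -699.29500825,  222.12936588]), 'eef_rot': array([[ 9.65649211e-01,  2.59848213e-01, -7.12909155e-04],
       [ 2.59849157e-01, -9.65646858e-01,  2.13553540e-03],
       [-1.33503428e-04, -2.24742692e-03, -9.99997466e-01]]), 'ft_force': array([ 0.43236964,  0.19951863, -0.15182079]), 'moment': array([0.03048366, 0.0212077 , 0.05901604]), 'width': 85.29533083398053}
scene {'K': [[424.97, 0.0, 322.242], [0.0, 424.97, 206.789], [0.0, 0.0, 1.0]], 'extrinsics': [[0.689, 0.725, -0.011, -445.489], [0.595, -0.575, -0.561, -254.07], [-0.413, 0.38, -0.828, 1444.007], [0.0, 0.0, 0.0, 1.0]]}
top {'K': [[498.751, 0.0, 322.611], [0.0, 498.751, 193.307], [0.0, 0.0, 1.0]], 'extrinsics': [[-0.008, -1.0, -0.002, 70.733], [-0.989, 0.008, -0.151, 576.162], [0.151, 0.001, -0.989, 1443.153], [0.0, 0.0, 0.0, 1.0]]}
wrist {'K': [[284.851, 0.0, 316.758], [0.0, 284.851, 196.402], [0.0, 0.0, 1.0]], 'T_tool_cam': [[-0.001, -0.946, -0.324, 82.848], [1.0, -0.001, -0.001, 0.843], [0.001, -0.324, 0.946, -151.919], [0.0, 0.0, 0.0, 1.0]]}
```

View pics/scene0.png

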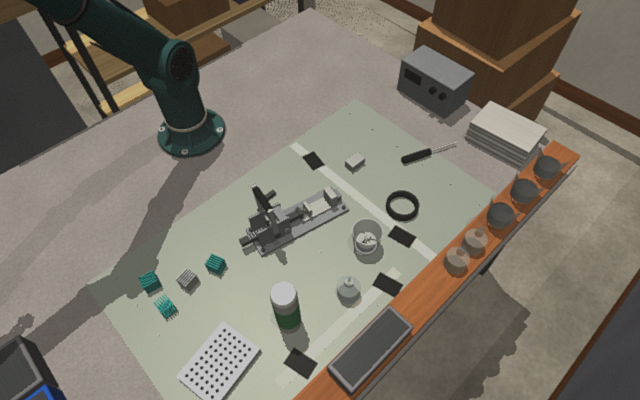

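View pics/top0.png

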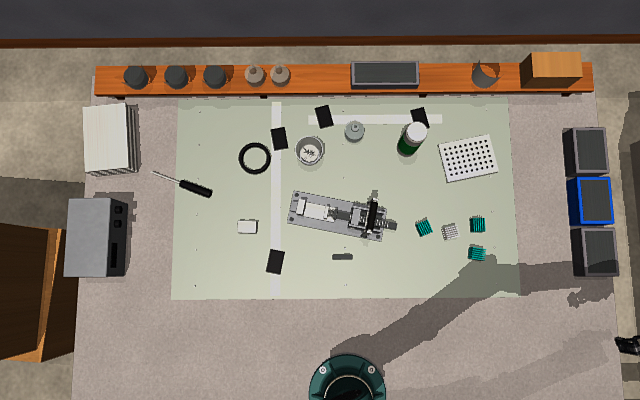

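View pics/wrist0.png

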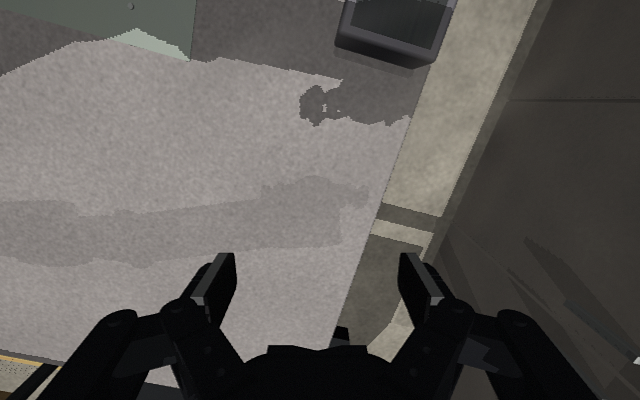

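```bash
cat > h.py <<'E'
import numpy as np,cv2
def cam(n):
    d=np.load(f"pics/{n}.npz"); return d["K"],d["extrinsics"],d["frame"]
def proj(K,E,p):
    p=np.atleast_2d(p).astype(float); c=p@E[:3,:3].T+E[:3,3]; u=c@K.T; return u[:,:2]/u[:,2:]
def back(K,E,uv,z):
    R,t=E[:3,:3],E[:3,3]; o=-R.T@t; d=R.T@np.linalg.inv(K)@np.array([uv[0],uv[1],1.]); return o+d*(z-o[2])/d[2]
E
python3 - <<'E'
from h import *
K,E,f=cam("top0")
c1=f[170:260,270:500] ; cv2.imwrite("pics/topz.png",cv2.resize(c1,None,fx=3.4,fy=3.4,interpolation=cv2.INTER_CUBIC))
K2,E2,f2=cam("scene0")
cv2.imwrite("pics/scz.png",cv2.resize(f2[175:325,130:360],None,fx=3.4,fy=3.4,interpolation=cv2.INTER_CUBIC))
for uv in [(450,231),(424,227),(477,224),(476,253)]: print(back(K,E,uv,40).round(0))
E
```

```text
[ 462. -309.   40.]
[ 474. -233.   40.]
[ 482. -390.   40.]
[ 397. -382.   40.]
```

View pics/topz.png

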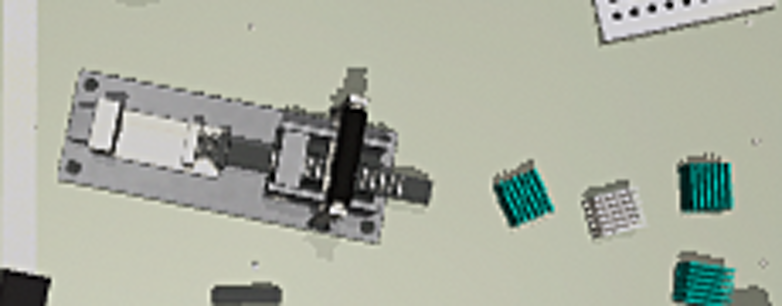

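View pics/scz.png

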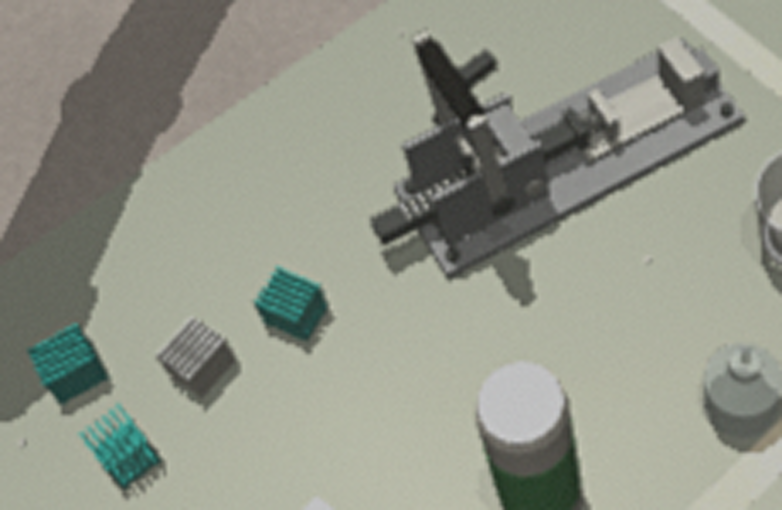

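```bash
python3 - <<'E'
from h import *
from scipy.optimize import least_squares
K,E,f=cam("top0")
z=lambda a,b:(270+a/3.4,170+b/3.4)
pts=[((-50,130),z(60,180)),((50,130),z(82,70)),((-50,-160),z(378,242)),((50,-160),z(402,130))]
for H in (0,8,12):
    def r(p):
        c,s=np.cos(p[2]),np.sin(p[2])
        P=[[p[0]+c*a[0]-s*a[1],p[1]+s*a[0]+c*a[1],H] for a,_ in pts]
        return (proj(K,E,P)-np.array([b for _,b in pts])).ravel()
    s=least_squares(r,[500,-20,0]);print(H,s.x,np.degrees(s.x[2]),s.fun.round(1))
E
```

```text
0 [ 5.17104246e+02  3.54983707e+01 -1.99949266e-01] -11.456249041233544 [ 0.1 -0.3  0.2  0.2  0.5 -0.3 -0.9  0.4]
8 [ 5.16269383e+02  3.57381453e+01 -1.99940323e-01] -11.455736686742972 [-0.1 -0.3 -0.   0.1  0.7 -0.2 -0.6  0.4]
12 [ 5.15852014e+02  3.58580480e+01 -1.99935824e-01] -11.455478868510136 [-0.3 -0.2 -0.1 -0.   0.9 -0.1 -0.5  0.4]
```

```bash
cat >> h.py <<'E'
from scipy.spatial.transform import Rotation as Rn
def Rpsi(psi): # tool down, tool x at angle psi (deg)
    c,s=np.cos(np.radians(psi)),np.sin(np.radians(psi)); return np.array([[c,s,0],[s,-c,0],[0,0,-1.]])
def rows(p0,R0,p1,R1,n,ease=False):
    """straight path, rotation split evenly; prints rows in m, rad"""
    w=(Rn.from_matrix(R0.T@R1)).as_rotvec(); R=R0.copy();p=np.array(p0,float);out=[]
    for i in range(n):
        tgt=np.array(p0)+(np.array(p1)-p0)*(i+1)/n
        d=R.T@(tgt-p)/1000; d=d.round(4); q=(w/n).round(4)
        out.append(list(d)+list(q)); p=p+R@d*1000; R=R@Rn.from_rotvec(q).as_matrix()
    return out
def show(r,g):
    print("["+",".join("["+",".join(f"{x+0:g}" for x in a)+f",{g}]" for a in r)+"]")
E
python3 - <<'E'
from h import *
from cell import state
s=state()
show(rows(np.array([188.3,-700.1,223.3]),s['eef_rot'],np.array([462,-309,150]),Rpsi(90),8),1)
E
```

```text
[[0.0457,-0.0383,0.0092,-0.0002,-0.0001,-0.1635,1],[0.0514,-0.0303,0.0092,-0.0002,-0.0001,-0.1635,1],[0.0556,-0.0216,0.0092,-0.0002,-0.0001,-0.1635,1],[0.0584,-0.0122,0.0092,-0.0002,-0.0001,-0.1635,1],[0.0597,-0.0026,0.0092,-0.0002,-0.0001,-0.1635,1],[0.0592,0.0071,0.0092,-0.0002,-0.0001,-0.1635,1],[0.0573,0.0167,0.0092,-0.0002,-0.0001,-0.1635,1],[0.0538,0.0258,0.0092,-0.0002,-0.0001,-0.1635,1]]
```

Candidates, top camera: grey finned block (450,231); turquoise finned look-alikes (424,227), (477,224), (476,253); plain white steel block (247,227). By description I choose the grey finned one at (450,231), and the crops confirm that it is grey and finned. I am going above it to check with the wrist camera.

Call:
step_arm:
  steps:
    - [[0.0457,-0.0383,0.009,0,0,-0.1635,1],[0.0514,-0.0303,0.009,0,0,-0.1635,1],[0.0556,-0.0216,0.009,0,0,-0.1635,1],[0.0584,-0.0122,0.009,0,0,-0.1635,1],[0.0597,-0.0026,0.009,0,0,-0.1635,1],[0.0592,0.0071,0.009,0,0,-0.1635,1],[0.0573,0.0167,0.009,0,0,-0.1635,1],[0.0538,0.0258,0.009,0,0,-0.1635,1]]

```text
time: 1.15
tool_pos: [462.9, -307.6, 151.1]
eef_rot: [[-0.005, 1.0, 0.0], [1.0, 0.005, -0.0], [-0.0, 0.0, -1.0]]
ft_force: [0.8, -1.0, 0.5]
width: 85.5
```

```bash
cat >> h.py <<'E'
def snap(name):
    from cell import state,get_image
    s=state(); d=get_image("wrist"); T=np.eye(4);T[:3,:3]=s['eef_rot'];T[:3,3]=s['tool_pos']
    E=np.linalg.inv(T@d['T_tool_cam']); cv2.imwrite(f"pics/{name}.png",d['frame'])
    np.savez(f"pics/{name}.npz",K=d['K'],extrinsics=E,frame=d['frame'])
    R=s['eef_rot'];print("t",s['time'].__round__(2),"pos",s['tool_pos'].round(1),"psi",np.degrees(np.arctan2(R[1,0],R[0,0])).round(2),"tilt",R[:2,2].round(4),"J",s['joints'].round(0),"F",s['ft_force'].round(1),"w",round(s['width'],1))
    return s
E
python3 -c "
from h import *
snap('w1')"
```

```text
t 1.15 pos [ 462.9 -307.6  151.1] psi 90.29 tilt [ 0.0003 -0.0003] J [ 42.  28. -18. 117.  14.  37.  15.] F [ 0.8 -1.   0.5] w 85.5
```

View pics/w1.png

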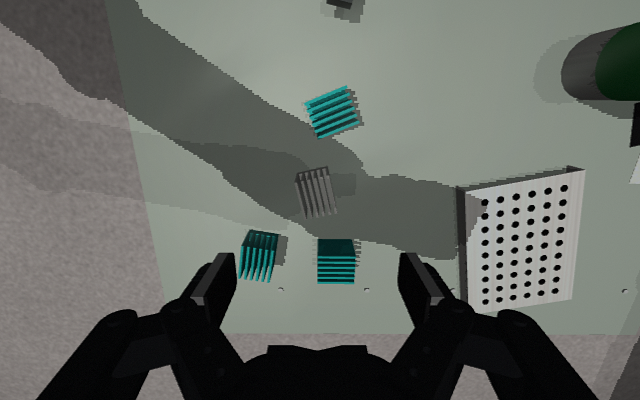

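```bash
python3 -c "
from h import *
K,E,f=cam('w1')
cv2.imwrite('pics/w1z.png',cv2.resize(f[150:240,270:370],None,fx=6,fy=6,interpolation=cv2.INTER_CUBIC))
print(back(K,E,(315,192),20))"
```

```text
[ 460.59754512 -317.02591242   20.        ]
```

View pics/w1z.png

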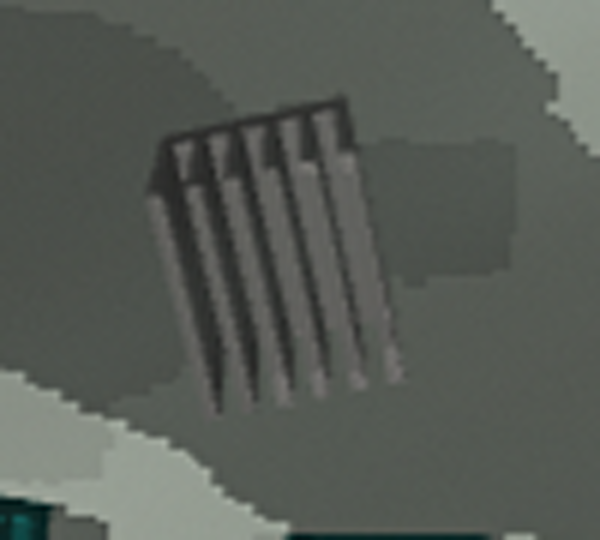

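```bash
python3 - <<'E'
from h import *
from scipy.optimize import least_squares
K,E,f=cam("w1")
z=lambda a,b:(270+(a-2.5)/6,150+(b-2.5)/6)
pts=[((-17,20,40),z(150,190)),((-17,-20,40),z(214,412)),((17,20,40),z(355,150)),((17,-20,40),z(402,382)),((-17,20,0),z(163,138)),((17,20,0),z(343,97))]
def r(p):
    c,s=np.cos(p[2]),np.sin(p[2])
    P=[[p[0]+c*a[0]-s*a[1],p[1]+s*a[0]+c*a[1],a[2]] for a,_ in pts]
    return (proj(K,E,P)-np.array([b for _,b in pts])).ravel()
s=least_squares(r,[460,-310,0]);print(s.x,np.degrees(s.x[2]),s.fun.round(1))
E
```

```text
[ 4.61797951e+02 -3.16249356e+02  2.24844901e-01] 12.882663877135467 [-0.3  0.8 -1.3  1.2  0.2 -0.1  0.6 -0.7  0.2 -0.7  0.7 -0.5]
```

```bash
python3 - <<'E'
from h import *
from cell import state
s=state();print(s['tool_pos'],s['joint_vel'].round(1))
show(rows(np.array([462.4,-308.3,151.2]),Rpsi(90.1),np.array([461.8,-316.2,60]),Rpsi(102.9),4),1)
E
```

```text
[ 468.86192971 -297.7692749   150.56709055] [ 1.8 -0.8 -0.  -0.6 -3.1  1.5 -1.3]
[[-0.002,-0.0002,0.0228,0,0,-0.0559,1],[-0.0019,-0.0002,0.0228,0,0,-0.0559,1],[-0.002,-0.0004,0.0228,0,0,-0.0559,1],[-0.0019,-0.0005,0.0228,0,0,-0.0559,1]]
```

Call:
step_arm:
  steps:
    - [[-0.003,-0.001,0.02,0,0,-0.056,1],[-0.003,-0.001,0.02,0,0,-0.056,1],[-0.003,-0.001,0.02,0,0,-0.056,1],[-0.002,-0.001,0.01,0,0,-0.056,1],[0,0,0,0,0,0,1],[0,0,0,0,0,0,1],[0,0,0,0,0,0,1],[0,0,0,0,0,0,1]]

```text
time: 2.2
tool_pos: [459.3, -320.4, 81.9]
eef_rot: [[-0.222, 0.975, 0.001], [0.975, 0.222, -0.001], [-0.001, 0.001, -1.0]]
ft_force: [0.3, -0.2, 0.8]
width: 85.6
```

```bash
python3 -c "
from h import *
s=snap('w2');print(s['joint_vel'].round(1))
from cell import state
print(state()['tool_pos'])
K,E,f=cam('w2')
cv2.imwrite('pics/w2z.png',cv2.resize(f[140:300,240:400],None,fx=3.7,fy=3.7,interpolation=cv2.INTER_CUBIC))"
```

```text
t 2.2 pos [ 459.3 -320.4   81.9] psi 102.84 tilt [ 0.0009 -0.0006] J [ 43.  35. -18. 119.  21.  30.  23.] F [ 0.3 -0.2  0.8] w 85.6
[0.  0.2 0.  0.1 0.1 0.  0. ]
[ 459.21819208 -320.38298971   81.76945071]
```

View pics/w2z.png

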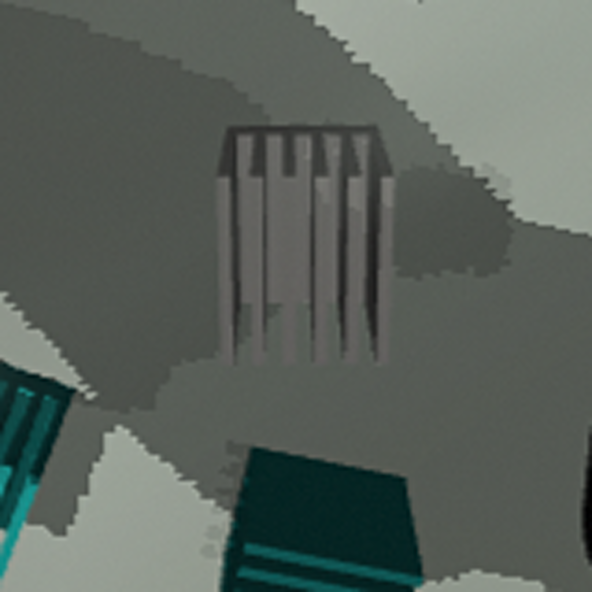

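```bash
cat >> h.py <<'E'
from scipy.optimize import least_squares
def fit(K,E,pts,x0):
    def P(p):
        c,s=np.cos(p[2]),np.sin(p[2]); return [[p[0]+c*a[0]-s*a[1],p[1]+s*a[0]+c*a[1],a[2]] for a,_ in pts]
    s=least_squares(lambda p:(proj(K,E,P(p))-np.array([b for _,b in pts])).ravel(),x0)
    print(s.x[:2].round(1),np.degrees(s.x[2]).round(2),s.fun.round(1));return s.x
def zz(ox,oy,k): return lambda a,b:(ox+(a+.5)/k-.5,oy+(b+.5)/k-.5)
E
python3 - <<'E'
from h import *
K,E,f=cam("w2")
z=zz(240,140,3.7)
pts=[((-17,20,40),z(216,178)),((-17,-20,40),z(218,365)),((17,20,40),z(395,178)),((17,-20,40),z(389,365)),((-17,20,0),z(229,127)),((17,20,0),z(377,127))]
x=fit(K,E,pts,[460,-310,0.2])
show(rows(np.array([459.3,-320.4,81.9]),Rpsi(102.84),np.array([x[0],x[1],22]),Rpsi(90+np.degrees(x[2])),4),1)
E
```

```text
[ 461.8 -317. ] 12.6 [ 0.3 -0.   0.7 -0.  -0.2  0.1 -0.6  0.1 -0.3 -0.2 -0.  -0.1]
[[0.0007,0.0008,0.015,0,0,0.001,1],[0.0007,0.0008,0.015,0,0,0.001,1],[0.0007,0.0008,0.0149,0,0,0.001,1],[0.0007,0.0008,0.015,0,0,0.001,1]]
```

Call:
step_arm:
  steps:
    - [[0.0007,0.0008,0.015,0,0,0.001,1],[0.0007,0.0008,0.015,0,0,0.001,1],[0.0007,0.0008,0.015,0,0,0.001,1],[0.0007,0.0008,0.015,0,0,0.001,1],[0,0,0,0,0,0,1],[0,0,0,0,0,0,-1],[0,0,0,0,0,0,-1],[0,0,0,0,0,0,-1]]
  grip_force: 35

```text
time: 3.25
tool_pos: [461.8, -317.2, 21.9]
eef_rot: [[-0.218, 0.976, 0.001], [0.976, 0.218, -0.001], [-0.001, 0.001, -1.0]]
ft_force: [-0.5, 1.8, 13.9]
width: 32.9
```

Call:
step_arm:
  steps:
    - [[0,0,0,0,0,0,-1],[0,0,0,0,0,0,-1],[0,0,0,0,0,0,-1],[0,0,-0.01,0,0,0,-1],[0,0,-0.02,0,0,0,-1],[0,0,-0.03,0,0,0,-1],[0,0,-0.03,0,0,0,-1],[0,0,-0.01,0,0,0,-1]]

```text
time: 4.25
tool_pos: [462.0, -317.3, 123.0]
eef_rot: [[-0.218, 0.976, 0.002], [0.976, 0.218, -0.001], [-0.002, 0.002, -1.0]]
ft_force: [1.3, -0.7, -1.9]
width: 33.4
```

```bash
python3 -c "
from h import *
s=snap('w3')"
```

```text
t 4.25 pos [ 462.  -317.3  123. ] psi 102.59 tilt [ 0.0023 -0.0014] J [ 45.  31. -21. 117.  19.  34.  24.] F [ 1.3 -0.7 -1.9] w 33.4
```

View pics/w3.png

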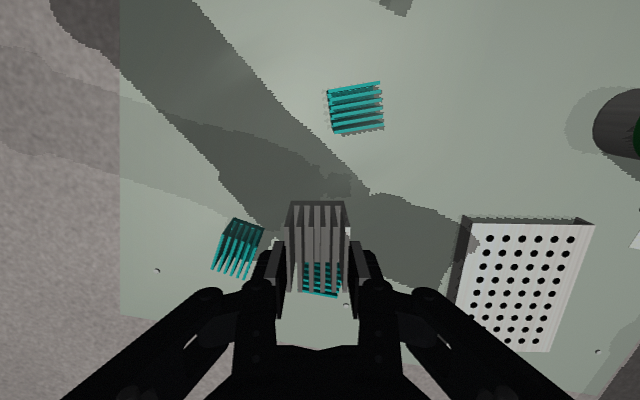

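```bash
python3 -c "
from h import *
K,E,f=cam('w3')
cv2.imwrite('pics/w3z.png',cv2.resize(f[190:310,260:380],None,fx=5,fy=5,interpolation=cv2.INTER_CUBIC))"
```

```text
(no output)
```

View pics/w3z.png

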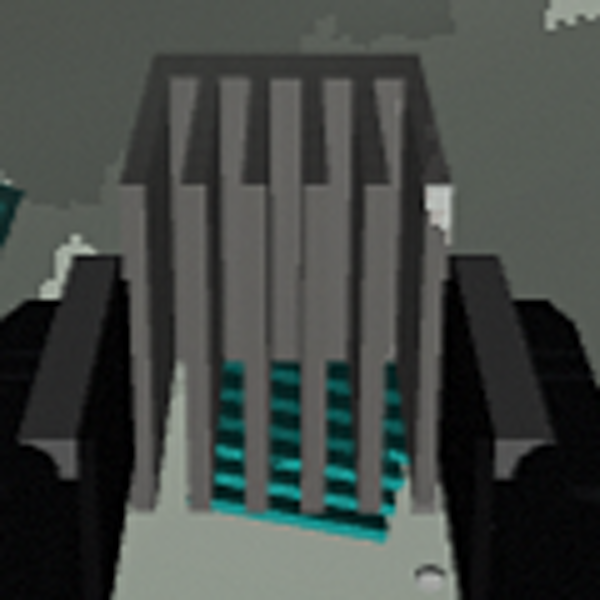

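```bash
python3 - <<'E'
from h import *
from cell import get_image
T=get_image("wrist")['T_tool_cam']
K,_,_=cam("w3");Ei=np.linalg.inv(T);z=zz(260,190,5)
pts=[((-17,20,40),z(119,183)),((-17,-20,40),z(133,511)),((17,20,40),z(456,183)),((17,-20,40),z(436,511)),((-17,20,0),z(153,56)),((17,20,0),z(420,56))]
def P(p):
    # tool frame: x=sink y, y=sink x, z=-(sink z)
    c,s=np.cos(p[3]),np.sin(p[3])
    return [[p[0]+a[1]*c-a[0]*s,p[1]+a[0]*c+a[1]*s,p[2]-a[2]] for a,_ in pts]
r=least_squares(lambda p:(proj(K,Ei,P(p))-np.array([b for _,b in pts])).ravel(),[0,0,22,0])
print(r.x.round(2),r.fun.round(1))
E
```

```text
[ 0.81 -0.66 21.2   0.  ] [ 0.4  0.2 -0.1  0.  -0.7  0.4  0.3  0.2  0.4 -0.6 -0.3 -0.4]
```

```bash
python3 - <<'E'
from h import *
a=rows(np.array([462,-317.2,123.]),Rpsi(102.6),np.array([480,-170,270]),Rpsi(78.5),4)
show(a,-1)
E
```

```text
[[0.0349,0.0124,-0.0368,0,0,0.1052,-1],[0.0361,0.0087,-0.0367,0,0,0.1052,-1],[0.0367,0.0049,-0.0368,0,0,0.1052,-1],[0.0371,0.0009,-0.0367,0,0,0.1052,-1]]
```

Call:
step_arm:
  steps:
    - [[0.0349,0.0124,-0.037,0,0,0.105,-1],[0.0361,0.0087,-0.037,0,0,0.105,-1],[0.0367,0.0049,-0.037,0,0,0.105,-1],[0.0371,0.0009,-0.037,0,0,0.105,-1],[0,0,0,0,0,0,-1],[0,0,0,0,0,0,-1],[0,0,0,0,0,0,-1],[0,0,0,0,0,0,-1]]

```text
time: 5.35
tool_pos: [478.4, -170.6, 268.0]
eef_rot: [[0.2, 0.98, -0.003], [0.98, -0.2, 0.001], [0.0, -0.003, -1.0]]
ft_force: [0.1, 0.4, -2.0]
width: 33.0
```

```bash
python3 -c "
from h import *
s=snap('w4')"
```

```text
t 5.35 pos [ 478.4 -170.6  268. ] psi 78.44 tilt [-0.0026  0.0007] J [ 31.  16. -20. 116.   7.  49.  -5.] F [ 0.1  0.4 -2. ] w 33.0
```

View pics/w4.png

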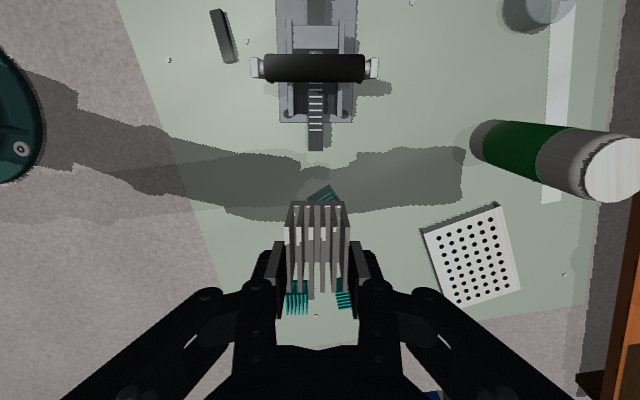

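```bash
python3 - <<'E'
from h import *
show(rows(np.array([478.4,-170.6,268.]),Rpsi(78.5),np.array([528,90,255]),Rpsi(78.5),5),-1)
E
```

```text
[[0.0531,-0.0007,0.0026,0,0,0,-1],[0.053,-0.0006,0.0026,0,0,0,-1],[0.0531,-0.0007,0.0026,0,0,0,-1],[0.053,-0.0007,0.0026,0,0,0,-1],[0.0531,-0.0007,0.0026,0,0,0,-1]]
```

Call:
step_arm:
  steps:
    - [[0.053,-0.0007,0,0,0,0,-1],[0.053,-0.0007,0,0,0,0,-1],[0.053,-0.0007,0,0,0,0,-1],[0.053,-0.0007,0.004,0,0,0,-1],[0.053,-0.0007,0.009,0,0,0,-1],[0,0,0,0,0,0,-1],[0,0,0,0,0,0,-1],[0,0,0,0,0,0,-1]]

```text
time: 6.4
tool_pos: [528.5, 88.6, 256.0]
eef_rot: [[0.202, 0.979, -0.001], [0.979, -0.202, -0.001], [-0.001, -0.0, -1.0]]
ft_force: [-0.2, -0.2, -1.5]
width: 32.7
```

```bash
python3 -c "
from h import *
s=snap('w5')"
```

```text
t 6.4 pos [528.5  88.6 256. ] psi 78.37 tilt [-0.0006 -0.0011] J [  5.  20. -25. 114.  11.  49. -37.] F [-0.2 -0.2 -1.5] w 32.7
```

View pics/w5.png

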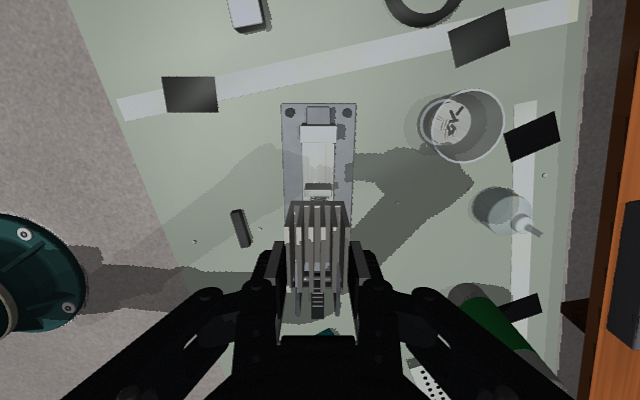

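```bash
python3 -c "
from h import *
K,E,f=cam('w5')
cv2.imwrite('pics/w5z.png',cv2.resize(f[95:210,265:370],None,fx=5.2,fy=5.2,interpolation=cv2.INTER_CUBIC))
K,E,f=cam('w4')
cv2.imwrite('pics/w4z.png',cv2.resize(f[0:160,235:395],None,fx=3.75,fy=3.75,interpolation=cv2.INTER_CUBIC))"
```

```text
(no output)
```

View pics/w5z.png

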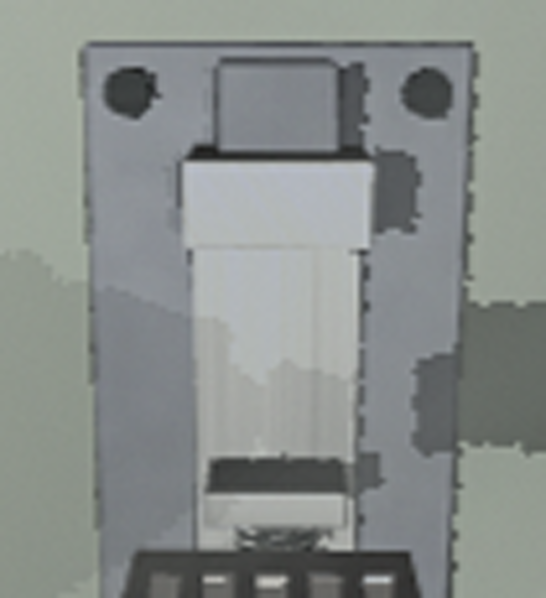

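View pics/w4z.png

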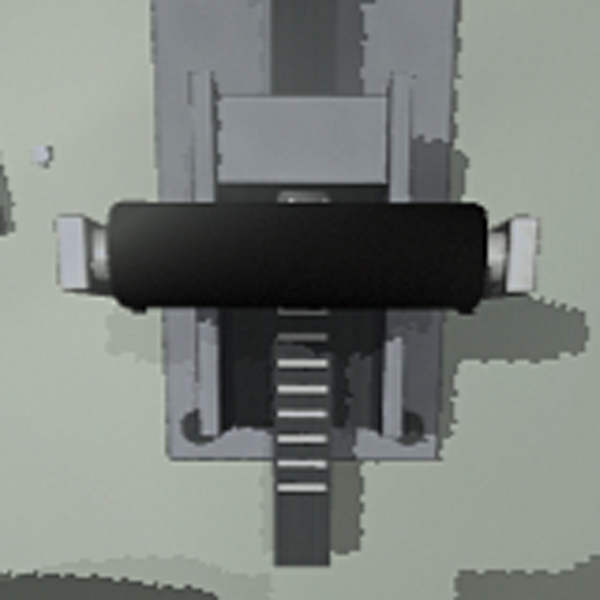

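```bash
cat > cl.py <<'E'
from h import *
A=cam("w4");B=cam("w5");za=zz(235,0,3.75);zb=zz(265,95,5.2)
obs=[(B,(-50,130,'H'),zb(83,43)),(B,(50,130,'H'),zb(475,43)),(A,(-50,-160,'H'),za(168,460)),(A,(50,-160,'H'),za(440,460)),
(B,(-22,85,62),zb(184,247)),(B,(22,85,62),zb(372,249)),
(A,(-30,-53,90),za(188,72)),(A,(30,-53,90),za(412,72))]
def W(p,a):
    c,s=np.cos(p[2]),np.sin(p[2]);z=p[3] if a[2]=='H' else a[2]
    return np.array([p[0]+c*a[0]-s*a[1],p[1]+s*a[0]+c*a[1],z])
if __name__=="__main__":
    r=least_squares(lambda p:np.concatenate([(proj(m[0],m[1],W(p,a))-b).ravel() for m,a,b in obs]),[516,36,-.2,10])
    print(r.x.round(3),np.degrees(r.x[2]),r.fun.reshape(-1,2).round(1))
    p=r.x
    R=np.array([[np.cos(p[2]),-np.sin(p[2])],[np.sin(p[2]),np.cos(p[2])]])
    def loc(w): return R.T@(w[:2]-p[:2])
    print("pad",loc(back(B[0],B[1],zb(206,495),52)),loc(back(B[0],B[1],zb(347,496),52)))
    for t in (-.28,-.2,-.1,0,.05):
        zc=68+110*np.cos(t); q=loc(back(A[0],A[1],za(298,255),zc)); print(t,q,"hinge y",q[1]+110*np.sin(t))
    print("bed_anvil",W(p,(0,85,20)),"goal",W(p,(0,62,20)))
E
python3 cl.py
```

```text
[ 5.1868e+02  3.7408e+01 -2.0700e-01  1.2424e+01] -11.833901773884996 [[-0.4 -0.5]
 [ 0.  -0.3]
 [-0.  -0.1]
 [-0.5  0.2]
 [-0.2  0.2]
 [ 0.1 -0.1]
 [ 0.6  0.1]
 [ 0.3  0.3]]
pad [-17.79628649  21.778174  ] [17.73794914 21.62210457]
-0.28 [   0.1203635  -105.92059476] hinge y -136.31971610069562
-0.2 [   0.14603423 -106.12090532] hinge y -127.97453170405029
-0.1 [   0.16620444 -106.27829496] hinge y -117.2599707912797
0 [   0.17295031 -106.33093349] hinge y -106.3309334902379
0.05 [   0.17126279 -106.31776563] hinge y -100.82005700973744
bed_anvil [536.11109442 120.60094652  20.        ] goal [531.3943646   98.08978352  20.        ]
```

```bash
python3 - <<'E'
from h import *
R=Rpsi(78.17); g=np.array([531.4,98.1,41.5])-np.r_[(R@np.array([.81,-.66,0]))[:2],0]
print(g)
from cell import state
s=state();print(s['tool_pos'])
d=s['eef_rot'].T@(g-s['tool_pos']);print(d, Rn.from_matrix(s['eef_rot'].T@R).as_rotvec())
E
```

```text
[531.87992479  97.17189861  41.5       ]
[528.54691609  88.71915891 256.18471436]
[  9.15666299   1.59118997 214.67582065] [-0.00014457  0.00095711  0.00340321]
```

Call:
step_arm:
  steps:
    - [[0.005,0.0008,0.04,0,0.001,0.0035,-1],[0.0042,0.0008,0.04,0,0,0,-1],[0,0,0.04,0,0,0,-1],[0,0,0.04,0,0,0,-1],[0,0,0.03,0,0,0,-1],[0,0,0.01,0,0,0,-1],[0,0,0,0,0,0,-1],[0,0,0,0,0,0,-1]]

```text
time: 7.45
tool_pos: [533.2, 99.6, 57.5]
eef_rot: [[0.203, 0.979, 0.003], [0.979, -0.203, 0.002], [0.002, 0.002, -1.0]]
ft_force: [-0.1, -1.2, -1.6]
width: 33.0
```

```bash
python3 -c "
from h import *
s=snap('w6')
R=Rpsi(78.17);print(s['eef_rot'].T@(np.array([531.9,97.2,41.5])-s['tool_pos']),Rn.from_matrix(s['eef_rot'].T@R).as_rotvec())
from cell import get_image
d=get_image('scene');cv2.imwrite('pics/s6.png',cv2.resize(d['frame'][150:290,220:400],None,fx=4,fy=4,interpolation=cv2.INTER_CUBIC))"
```

```text
t 7.45 pos [533.2  99.6  57.5] psi 78.31 tilt [0.0027 0.0015] J [ -3.  36. -16. 121.  23.  25. -49.] F [-0.1 -1.2 -1.6] w 33.0
[-2.6356236  -0.78949048 16.04070805] [ 0.00232581 -0.00206091  0.0023961 ]
```

View pics/w6.png

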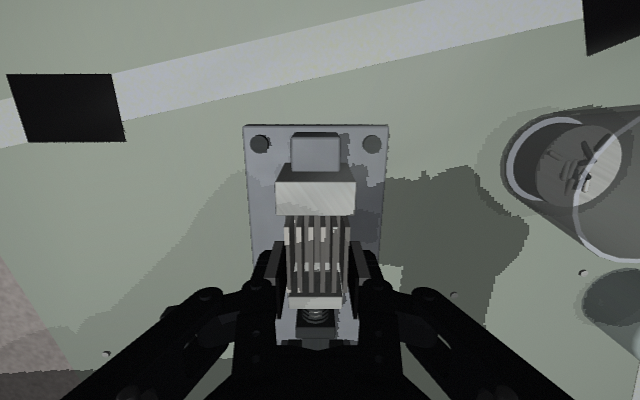

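View pics/s6.png

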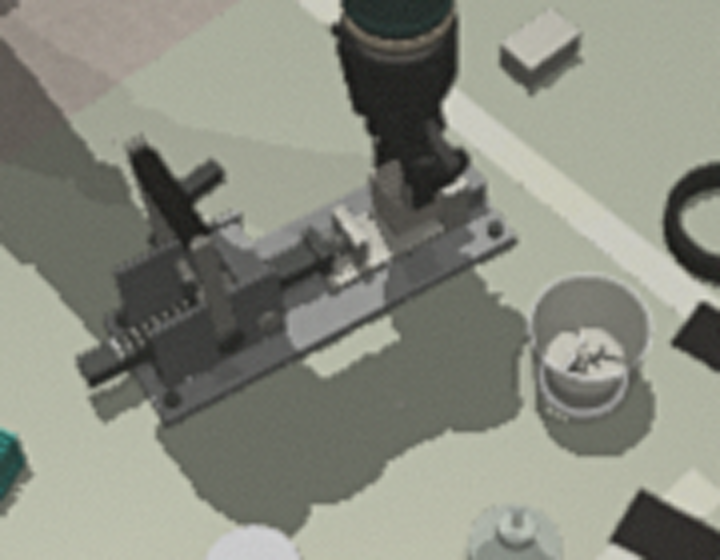

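```bash
python3 - <<'E'
from cl import *
C=cam('w6');p=[518.68,37.41,-.207,12.4]
for a in [(-50,130,'H'),(50,130,'H'),(-22,85,62),(22,85,62),(-22,85+20,62)]: print(a,proj(C[0],C[1],W(p,a)).round(1))
cv2.imwrite('pics/w6z.png',cv2.resize(C[2][115:315,235:395],None,fx=3,fy=3,interpolation=cv2.INTER_CUBIC))
E
```

```text
(-50, 130, 'H') [[241.  124.6]]
(50, 130, 'H') [[389.4 124.8]]
(-22, 85, 62) [[275.6 214.7]]
(22, 85, 62) [[354.2 214.8]]
(-22, 105, 62) [[273.9 180.2]]
```

View pics/w6z.png

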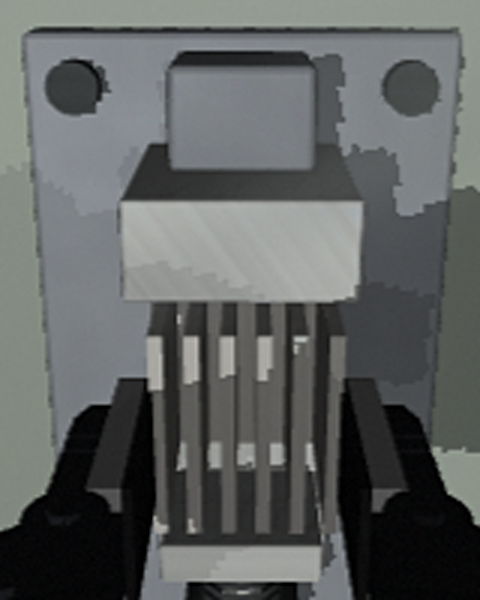

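Call:
step_arm:
  steps:
    - [[-0.0026,-0.0008,0.004,0.0023,-0.002,0.0024,-1],[0,0,0.004,0,0,0,-1],[0,0,0.003,0,0,0,-1],[0,0,0.002,0,0,0,-1],[0,0,0.001,0,0,0,-1],[0,0,0.001,0,0,0,-1],[0,0,0,0,0,0,-1],[0,0,0,0,0,0,-1]]

```text
time: 8.55
tool_pos: [530.6, 97.2, 42.0]
eef_rot: [[0.204, 0.979, -0.002], [0.979, -0.204, -0.001], [-0.001, -0.002, -1.0]]
ft_force: [-1.4, -0.7, 4.8]
width: 32.8
```

```bash
python3 -c "
from h import *
s=snap('w7')
R=Rpsi(78.17);print(s['eef_rot'].T@(np.array([531.9,97.2,41.5])-s['tool_pos']),Rn.from_matrix(s['eef_rot'].T@R).as_rotvec())
cv2.imwrite('pics/w7z.png',cv2.resize(cam('w7')[2][115:315,235:395],None,fx=3,fy=3,interpolation=cv2.INTER_CUBIC))"
```

```text
t 8.55 pos [530.6  97.2  42. ] psi 78.21 tilt [-0.0024 -0.001 ] J [ -4.  38. -15. 122.  24.  23. -50.] F [-1.4 -0.7  4.8] w 32.8
[0.28075241 1.2646454  0.47950077] [-0.00212754  0.00143148  0.00061192]
```

View pics/w7z.png

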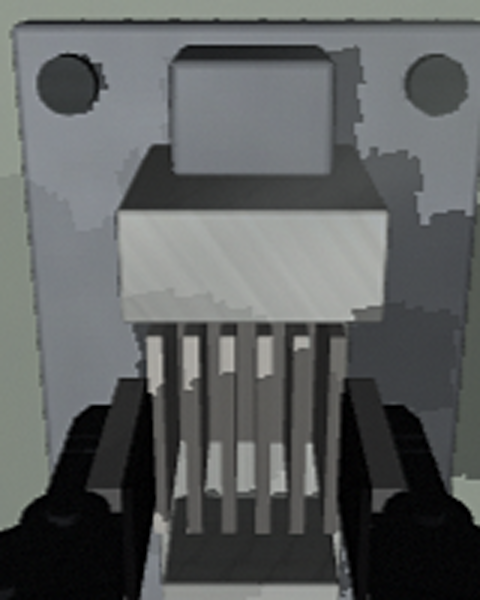

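Call:
step_arm:
  steps:
    - [[0,0,0,0,0,0,1],[0,0,0,0,0,0,1],[0,0,0,0,0,0,1],[0,0,0,0,0,0,1],[0,0,-0.01,0,0,0,1],[0,0,-0.03,0,0,0,1],[0,0,-0.05,0,0,0,1],[0,0,-0.05,0,0,0,1]]

```text
time: 9.6
tool_pos: [530.7, 97.2, 183.1]
eef_rot: [[0.204, 0.979, -0.003], [0.979, -0.204, -0.001], [-0.001, -0.003, -1.0]]
ft_force: [0.5, -0.5, 1.1]
width: 85.5
```

```bash
python3 -c "
from h import *
s=snap('w8');print(s['joint_vel'].round(0))"
```

```text
t 9.6 pos [530.7  97.2 183.1] psi 78.22 tilt [-0.0028 -0.0005] J [  3.  25. -24. 117.  15.  40. -43.] F [ 0.5 -0.5  1.1] w 85.5
[ 17. -33. -20. -18. -24.  48.  21.]
```

View pics/w8.png

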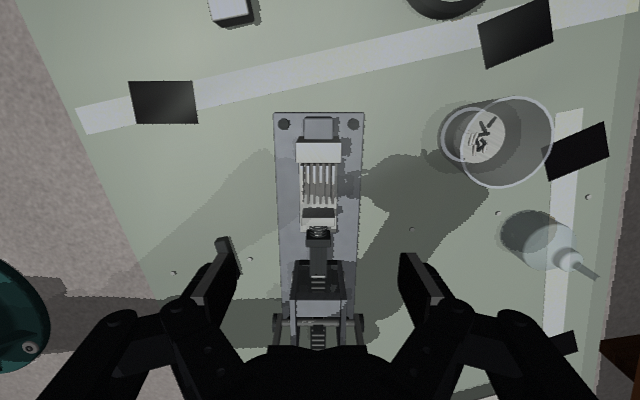

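```bash
python3 - <<'E'
from cl import *
p=[518.68,37.41,-.207,12.4]
T=cam('top0');S=cam('scene0')
for n,C in (('top',T),('scene',S),('w4',A)): print(n,(-C[1][:3,:3].T@C[1][:3,3]).round(0))
for t in (-.25,-.2,-.15,-.1,-.05,0,.05):
    y=-106.2; P=W(p,(0.1,y,68+110*np.cos(t)))
    hy=y+110*np.sin(t)
    print(t,round(hy,1),"bar top",proj(T[0],T[1],P).round(1),"scene",proj(S[0],S[1],P).round(1),"hingeL scene",proj(S[0],S[1],W(p,(45,hy,68))).round(1))
cv2.imwrite('pics/sl.png',cv2.resize(S[2][175:260,230:320],None,fx=7,fy=7,interpolation=cv2.INTER_CUBIC))
cv2.imwrite('pics/tl.png',cv2.resize(T[2][185:250,340:400],None,fx=8,fy=8,interpolation=cv2.INTER_CUBIC))
E
```

```text
top [ 353.   65. 1514.]
scene [1055. -372. 1047.]
w4 [495. -90. 420.]
-0.25 -133.4 bar top [[371.9 214.8]] scene [[261.3 199.7]] hingeL scene [[265.1 239. ]]
-0.2 -128.1 bar top [[372.  214.8]] scene [[261.3 199.4]] hingeL scene [[266.9 238. ]]
-0.15 -122.6 bar top [[372.  214.7]] scene [[261.2 199.2]] hingeL scene [[268.7 237.1]]
-0.1 -117.2 bar top [[372.  214.7]] scene [[261.2 199. ]] hingeL scene [[270.5 236.2]]
-0.05 -111.7 bar top [[372.1 214.7]] scene [[261.2 198.9]] hingeL scene [[272.3 235.2]]
0 -106.2 bar top [[372.1 214.7]] scene [[261.1 198.9]] hingeL scene [[274.2 234.3]]
0.05 -100.7 bar top [[372.1 214.7]] scene [[261.2 198.9]] hingeL scene [[276.  233.3]]
```

View pics/sl.png

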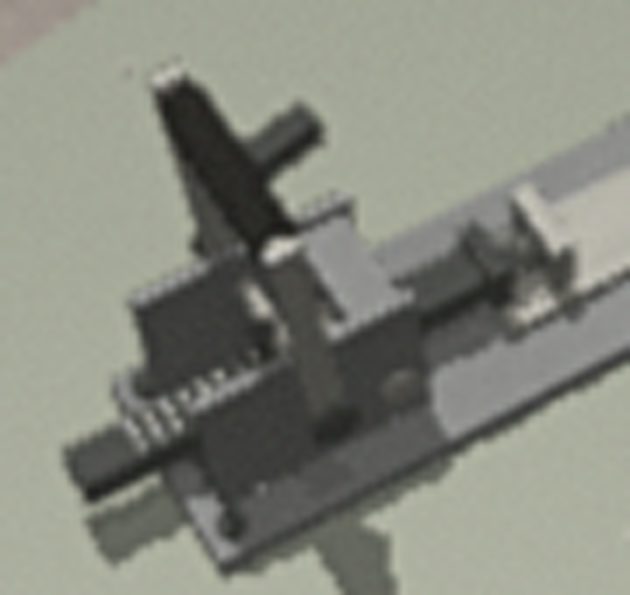

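View pics/tl.png

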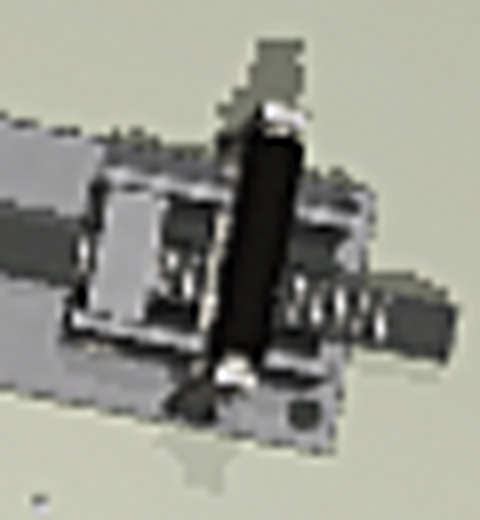

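```bash
python3 - <<'E'
from cl import *
p=[518.68,37.41,-.207,12.4]
print(W(p,(0,-106,240)))
a=rows(np.array([530.7,97.2,183.1]),Rpsi(78.22),W(p,(0,-106,0))+[0,0,245],Rpsi(-11.86),9)
show(a,1)
E
```

```text
[496.89436342 -66.32710059 240.        ]
[[-0.0186,0,-0.0069,0,0,0.1747,1],[-0.0182,0.0033,-0.0069,0,0,0.1747,1],[-0.0174,0.0064,-0.0068,0,0,0.1747,1],[-0.0161,0.0093,-0.0069,0,0,0.1747,1],[-0.0142,0.0119,-0.0069,0,0,0.1747,1],[-0.0119,0.0143,-0.0069,0,0,0.1747,1],[-0.0092,0.0161,-0.0068,0,0,0.1747,1],[-0.0063,0.0174,-0.0069,0,0,0.1747,1],[-0.0032,0.0183,-0.0069,0,0,0.1747,1]]
```

Call:
step_arm:
  steps:
    - [[-0.0186,0,-0.02,0,0,0.1747,1],[-0.0182,0.0033,-0.02,0,0,0.1747,1],[-0.0174,0.0064,-0.02,0,0,0.1747,1],[-0.0161,0.0093,0,0,0,0.1747,1],[-0.0142,0.0119,0,0,0,0.1747,1],[-0.0119,0.0143,0,0,0,0.1747,1],[-0.0092,0.0161,0,0,0,0.1747,1],[-0.0063,0.0174,0,0,0,0.1747,1]]

```text
time: 10.65
tool_pos: [500.7, -48.5, 241.9]
eef_rot: [[0.999, -0.038, -0.002], [-0.038, -0.999, -0.0], [-0.002, 0.0, -1.0]]
ft_force: [-0.2, -0.4, -0.4]
width: 85.3
```

Call:
step_arm:
  steps:
    - [[-0.0032,0.0183,0,0,0,0.1747,1],[0,0,0,0,0,0,1],[0,0,0,0,0,0,1],[0,0,0,0,0,0,1],[0,0,0,0,0,0,1],[0,0,0,0,0,0,1],[0,0,0,0,0,0,1],[0,0,0,0,0,0,1]]

```text
time: 11.65
tool_pos: [497.3, -66.2, 241.4]
eef_rot: [[0.979, -0.206, -0.003], [-0.206, -0.979, -0.0], [-0.002, 0.001, -1.0]]
ft_force: [-0.0, 0.7, 0.9]
width: 85.6
```

```bash
python3 -c "
from cl import *
s=snap('w9');print(s['joint_vel'].round(0))
p=[518.68,37.41,-.207,12.4];R=Rpsi(-11.86)
print(s['eef_rot'].T@(W(p,(0,-106.2,173))-s['tool_pos']),Rn.from_matrix(s['eef_rot'].T@R).as_rotvec())
C=cam('w9')
for t in (-.1,-.05,0,.05,.1): print(t,[proj(C[0],C[1],W(p,(x,-100-110*np.sin(t),68+110*np.cos(t)))).round(0) for x in (-38,0,38)])
"
```

```text
t 11.65 pos [497.3 -66.2 241.4] psi -11.87 tilt [-0.0025 -0.0005] J [   4.   17.   -2.  119.    1.   44. -100.] F [-0.   0.7  0.9] w 85.6
[-0. -0. -0. -0. -0.  0. -0.]
[-0.19125218  0.35519884 68.43480326] [ 0.00099091  0.00235028 -0.00024939]
-0.1 [array([[296., 249.]]), array([[295., 207.]]), array([[294., 161.]])]
-0.05 [array([[303., 249.]]), array([[302., 208.]]), array([[301., 161.]])]
0 [array([[309., 249.]]), array([[308., 208.]]), array([[308., 161.]])]
0.05 [array([[315., 249.]]), array([[315., 208.]]), array([[315., 161.]])]
0.1 [array([[322., 249.]]), array([[322., 207.]]), array([[322., 161.]])]
```

View pics/w9.png

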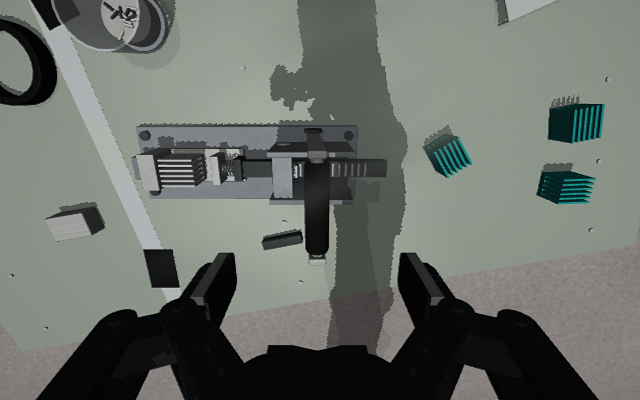

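Call:
step_arm:
  steps:
    - [[0,0,0.02,0,0.002,0,1],[0,0,0.02,0,0,0,1],[0,0,0.02,0,0,0,1],[0,0,0.008,0,0,0,1],[0,0,0,0,0,0,-1],[0,0,0,0,0,0,-1],[0,0,0,0,0,0,-1],[0,0,0,0,0,0,-1]]
  grip_force: 60

```text
time: 12.7
tool_pos: [497.7, -66.3, 174.2]
eef_rot: [[0.979, -0.206, 0.001], [-0.206, -0.979, -0.001], [0.001, 0.001, -1.0]]
ft_force: [-1.3, -0.5, 6.8]
width: 13.6
```

```bash
python3 -c "
from cl import *
s=snap('w10');p=[518.68,37.41,-.207,12.4]
print(s['eef_rot'].T@(W(p,(0,-106.2,173))-s['tool_pos']))
"
```

```text
t 12.7 pos [497.7 -66.3 174.2] psi -11.88 tilt [ 0.0006 -0.001 ] J [   4.   22.   -2.  123.    1.   35. -101.] F [-1.3 -0.5  6.8] w 13.6
[-0.73905022  0.37430283  1.17424286]
```

View pics/w10.png

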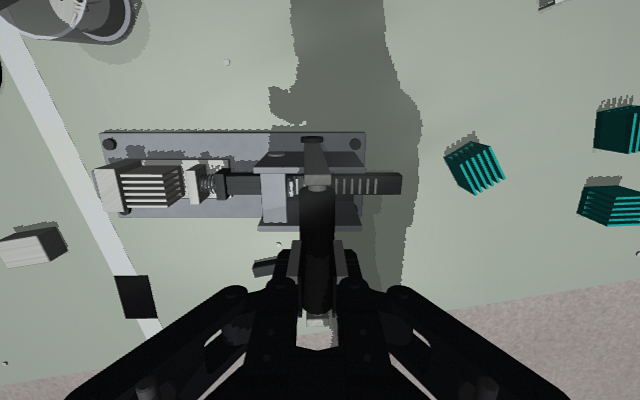

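```bash
python3 -c "
from cl import *
from cell import get_image
cv2.imwrite('pics/w10z.png',cv2.resize(cam('w10')[2][175:345,240:400],None,fx=3.5,fy=3.5,interpolation=cv2.INTER_CUBIC))
d=get_image('scene');cv2.imwrite('pics/s10.png',cv2.resize(d['frame'][110:290,200:400],None,fx=3.3,fy=3.3,interpolation=cv2.INTER_CUBIC))
from cell import state
s=state();print(s['width'],s['ft_force'],s['moment'])"
```

```text
13.485498434128324 [-0.77770421  0.2679078   5.06823588] [-0.05162753  0.20039819  0.03536424]
```

View pics/w10z.png

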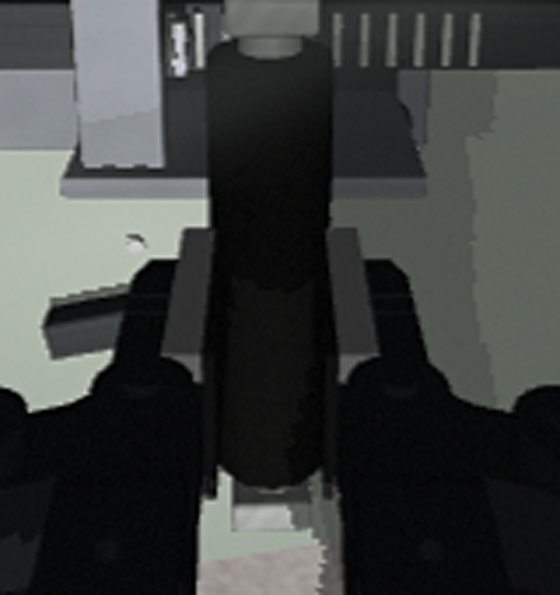

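View pics/s10.png

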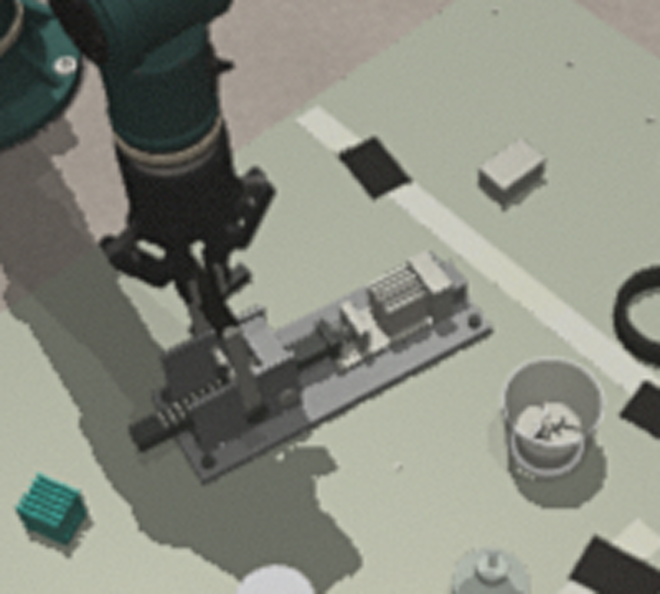

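```bash
cat > arc.py <<'E'
import numpy as np,sys
def arc(ts):
    for a,b in zip(ts[:-1],ts[1:]): print(f"[0,{.11*(np.sin(b)-np.sin(a)):.4f},{-.11*(np.cos(b)-np.cos(a)):.4f},0,0,0,-1]",end=",")
    print()
E
python3 -c "
from arc import *
arc(np.linspace(.055,-.245,7)); arc(np.linspace(-.27,.19,7))"
```

```text
[0,-0.0055,-0.0002,0,0,0,-1],[0,-0.0055,0.0001,0,0,0,-1],[0,-0.0055,0.0004,0,0,0,-1],[0,-0.0055,0.0007,0,0,0,-1],[0,-0.0054,0.0009,0,0,0,-1],[0,-0.0054,0.0012,0,0,0,-1],
[0,0.0082,-0.0019,0,0,0,-1],[0,0.0083,-0.0013,0,0,0,-1],[0,0.0084,-0.0007,0,0,0,-1],[0,0.0084,-0.0000,0,0,0,-1],[0,0.0084,0.0006,0,0,0,-1],[0,0.0083,0.0013,0,0,0,-1],
```

Call:
step_arm:
  steps:
    - [[0,-0.0055,0,0,0,0,-1],[0,-0.0055,0,0,0,0,-1],[0,-0.0055,0.0004,0,0,0,-1],[0,-0.0055,0.0007,0,0,0,-1],[0,-0.0054,0.0009,0,0,0,-1],[0,-0.0054,0.0012,0,0,0,-1],[0,0,0,0,0,0,-1],[0,0,0,0,0,0,-1]]
  grip_force: 40

```text
time: 13.8
tool_pos: [504.5, -33.4, 170.4]
eef_rot: [[0.979, -0.205, 0.0], [-0.205, -0.979, -0.0], [0.0, 0.0, -1.0]]
ft_force: [0.1, 2.5, 5.3]
width: 13.5
```

```bash
cat > st.py <<'E'
from cl import *
from cell import state,get_image
p=[518.68,37.41,-.207,12.4]
def rd(n=3):
    R=np.array([[np.cos(p[2]),-np.sin(p[2])],[np.sin(p[2]),np.cos(p[2])]])
    for i in range(n):
        s=state(); l=R.T@(s['tool_pos'][:2]-p[:2]); f=R.T@s['ft_force'][:2]
        t=np.arcsin(np.clip((-100-l[1])/110,-1,1))
        print("t",round(s['time'],2),"loc",l.round(2),"z",s['tool_pos'][2].round(1),"ang~",t.round(3),"Fclamp xy",f.round(1),"Fz",s['ft_force'][2].round(1),"w",round(s['width'],1))
        if i<n-1: d=get_image("wrist")
    return s
E
python3 -c "
from st import *
rd();snap('w11')"
```

```text
t 13.8 loc [  0.68 -72.24] z 170.4 ang~ -0.255 Fclamp xy [-0.5  2.5] Fz 5.3 w 13.5
t 13.85 loc [  0.7  -72.39] z 170.4 ang~ -0.254 Fclamp xy [-0.6  2.6] Fz 5.2 w 13.2
t 13.9 loc [  0.68 -72.55] z 170.5 ang~ -0.252 Fclamp xy [-1.   2.3] Fz 4.7 w 13.4
t 13.9 pos [504.4 -33.7 170.5] psi -11.87 tilt [ 0.0004 -0.0003] J [   0.   23.   -2.  123.    2.   35. -105.] F [-0.4  2.5  4.7] w 13.4
```

View pics/w11.png

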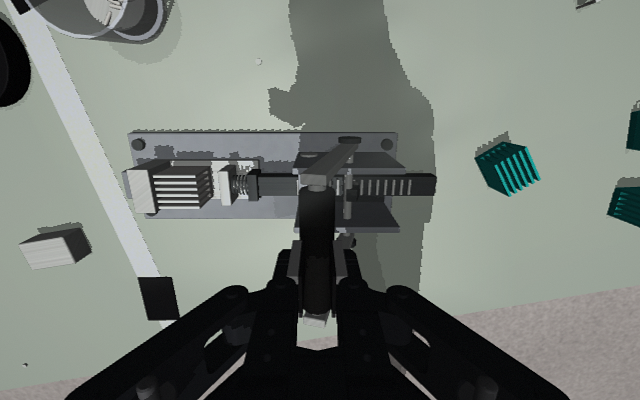

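Call:
step_arm:
  steps:
    - [[0,-0.001,0.0003,0,0,0,-1],[0,-0.001,0.0003,0,0,0,-1],[0,-0.001,0.0003,0,0,0,-1],[0,0,0,0,0,0,-1],[0,0,0,0,0,0,-1],[0,0,0,0,0,0,-1],[0,0,0,0,0,0,-1],[0,0,0,0,0,0,-1]]

```text
time: 14.95
tool_pos: [504.8, -32.0, 169.9]
eef_rot: [[0.978, -0.206, 0.0], [-0.206, -0.978, -0.002], [0.0, 0.002, -1.0]]
ft_force: [-0.6, 0.2, 9.7]
width: 13.3
```

```bash
python3 -c "
from st import *
rd()"
```

```text
t 14.95 loc [  0.68 -70.8 ] z 169.9 ang~ -0.269 Fclamp xy [-0.7  0. ] Fz 9.7 w 13.3
t 15.0 loc [  0.7  -70.82] z 169.9 ang~ -0.268 Fclamp xy [-1.2  0.8] Fz 8.2 w 13.3
t 15.05 loc [  0.7  -70.79] z 169.9 ang~ -0.269 Fclamp xy [-1.7  0.1] Fz 9.0 w 13.1
```

Call:
step_arm:
  steps:
    - [[0,-0.001,0,0,0,0,-1],[0,-0.001,0,0,0,0,-1],[0,0,0,0,0,0,-1],[0,0,0,0,0,0,-1],[0,0,0,0,0,0,-1],[0,0,0,0,0,0,-1],[0,0,0,0,0,0,-1],[0,0,0,0,0,0,-1]]

```text
time: 16.05
tool_pos: [504.8, -31.9, 169.9]
eef_rot: [[0.978, -0.207, -0.001], [-0.207, -0.978, -0.004], [0.0, 0.004, -1.0]]
ft_force: [-2.1, -2.5, 7.6]
width: 13.4
```

```bash
python3 -c "
from st import *
rd()"
```

```text
t 16.05 loc [  0.67 -70.7 ] z 169.9 ang~ -0.27 Fclamp xy [-1.6 -2.8] Fz 7.6 w 13.4
t 16.1 loc [  0.65 -70.7 ] z 169.9 ang~ -0.27 Fclamp xy [-0.3 -3.3] Fz 9.1 w 13.4
t 16.15 loc [  0.69 -70.69] z 169.9 ang~ -0.27 Fclamp xy [-1.2 -2.7] Fz 8.9 w 13.0
```

Call:
step_arm:
  steps:
    - [[0,-0.001,0,0,0,0,-1],[0,-0.001,0,0,0,0,-1],[0,-0.001,0,0,0,0,-1],[0,0,0,0,0,0,-1],[0,0,0,0,0,0,-1],[0,0,0,0,0,0,-1],[0,0,0,0,0,0,-1],[0,0,0,0,0,0,-1]]

```text
time: 17.15
tool_pos: [504.8, -31.8, 169.9]
eef_rot: [[0.978, -0.209, -0.002], [-0.209, -0.978, -0.007], [-0.0, 0.007, -1.0]]
ft_force: [-2.0, -6.8, 8.3]
width: 13.5
```

```bash
python3 -c "
from st import *
rd(4)"
```

```text
t 17.15 loc [  0.63 -70.56] z 169.9 ang~ -0.271 Fclamp xy [-0.6 -7.1] Fz 8.3 w 13.5
t 17.2 loc [  0.64 -70.54] z 169.9 ang~ -0.271 Fclamp xy [ 0.2 -8.2] Fz 10.0 w 13.6
t 17.25 loc [  0.66 -70.51] z 169.9 ang~ -0.271 Fclamp xy [ 0.5 -7.2] Fz 10.1 w 13.6
t 17.3 loc [  0.64 -70.52] z 169.9 ang~ -0.271 Fclamp xy [ 0.3 -8.5] Fz 10.1 w 13.6
```

Call:
step_arm:
  steps:
    - [[0,0.007,-0.0015,0,0,0,-1],[0,0.007,-0.0016,0,0,0,-1],[0,0.007,-0.0012,0,0,0,-1],[0,0.007,-0.0007,0,0,0,-1],[0,0.007,-0.0002,0,0,0,-1],[0,0.007,0.0002,0,0,0,-1],[0,0.007,0.0006,0,0,0,-1],[0,0.007,0.0011,0,0,0,-1]]

```text
time: 18.3
tool_pos: [494.3, -81.3, 172.7]
eef_rot: [[0.979, -0.206, 0.0], [-0.206, -0.979, -0.001], [0.0, 0.001, -1.0]]
ft_force: [3.9, 1.8, -4.8]
width: 13.6
```

```bash
sed -i 's/(-100-l/(-101-l/' st.py; python3 -c "
from st import *
rd(4)"
```

```text
t 18.3 loc [   0.58 -121.17] z 172.7 ang~ 0.184 Fclamp xy [3.4 2.6] Fz -4.8 w 13.6
t 18.35 loc [   0.55 -122.37] z 172.4 ang~ 0.196 Fclamp xy [4.  1.6] Fz -4.7 w 13.4
t 18.4 loc [   0.57 -122.21] z 172.5 ang~ 0.194 Fclamp xy [4.3 1.3] Fz -4.4 w 13.5
t 18.45 loc [   0.54 -121.97] z 172.5 ang~ 0.192 Fclamp xy [4.3 1.2] Fz -4.9 w 13.7
```

Call:
step_arm:
  steps:
    - [[0,0.002,0.0007,0,0,0,-1],[0,0.002,0.0005,0,0,0,-1],[0,0.0015,0.0003,0,0,0,-1],[0,0,0,0,0,0,-1],[0,0,0,0,0,0,-1],[0,0,0,0,0,0,-1],[0,0,0,0,0,0,-1],[0,0,0,0,0,0,-1]]

```text
time: 19.45
tool_pos: [493.2, -86.7, 171.4]
eef_rot: [[0.979, -0.206, 0.0], [-0.206, -0.979, -0.001], [0.0, 0.001, -1.0]]
ft_force: [3.0, -0.2, 3.1]
width: 13.5
```

```bash
python3 -c "
from st import *
rd(3);snap('w12')"
```

```text
t 19.45 loc [   0.59 -126.69] z 171.4 ang~ 0.236 Fclamp xy [3.  0.4] Fz 3.1 w 13.5
t 19.5 loc [   0.56 -126.69] z 171.3 ang~ 0.236 Fclamp xy [3.5 0.9] Fz 2.5 w 13.7
t 19.55 loc [   0.59 -126.68] z 171.4 ang~ 0.236 Fclamp xy [4.1 1.3] Fz 1.7 w 13.4
t 19.55 pos [493.2 -86.7 171.4] psi -11.88 tilt [ 0.0001 -0.0011] J [  6.  22.  -2. 123.   1.  34. -99.] F [4.3 0.5 1.7] w 13.4
```

View pics/w12.png

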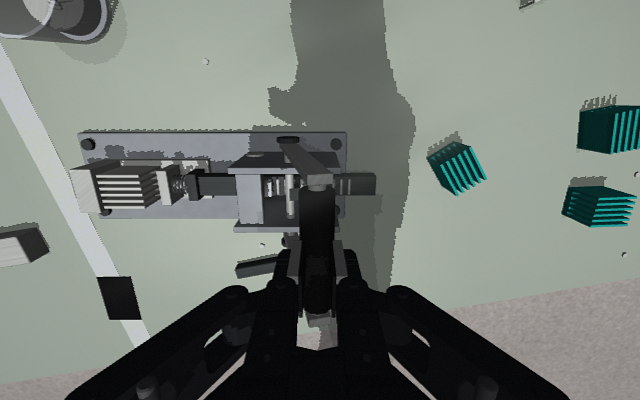

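Call:
step_arm:
  steps:
    - [[0,-0.0075,-0.0015,0,0,0,-1],[0,-0.0075,-0.001,0,0,0,-1],[0,-0.0075,-0.0005,0,0,0,-1],[0,-0.0075,0,0,0,0,-1],[0,-0.0075,0.0005,0,0,0,-1],[0,-0.0075,0.001,0,0,0,-1],[0,-0.0075,0.0016,0,0,0,-1],[0,-0.0065,0.0011,0,0,0,-1]]

```text
time: 20.6
tool_pos: [504.7, -31.5, 169.9]
eef_rot: [[0.979, -0.206, -0.002], [-0.206, -0.979, -0.005], [-0.001, 0.006, -1.0]]
ft_force: [1.4, -14.2, 10.2]
width: 13.6
```

```bash
python3 -c "
from st import *
rd(4)"
```

```text
t 20.6 loc [  0.49 -70.31] z 169.9 ang~ -0.283 Fclamp xy [  4.3 -13.6] Fz 10.2 w 13.6
t 20.65 loc [  0.49 -70.54] z 170.0 ang~ -0.281 Fclamp xy [ 4.5 -7.5] Fz 3.8 w 13.5
t 20.7 loc [  0.47 -70.56] z 170.0 ang~ -0.28 Fclamp xy [ 4.6 -6.8] Fz 3.9 w 13.4
t 20.75 loc [  0.48 -70.55] z 170.0 ang~ -0.28 Fclamp xy [ 4.3 -6.8] Fz 4.0 w 13.5
```

Call:
step_arm:
  steps:
    - [[0,0.0067,-0.001,0,0,0,-1],[0,0.0067,-0.0015,0,0,0,-1],[0,0.0067,-0.0011,0,0,0,-1],[0,0.0067,-0.0007,0,0,0,-1],[0,0.0067,-0.0002,0,0,0,-1],[0,0.0067,0.0003,0,0,0,-1],[0,0.0067,0.0007,0,0,0,-1],[0,0.0067,0.0012,0,0,0,-1]]

```text
time: 21.75
tool_pos: [494.4, -80.8, 172.6]
eef_rot: [[0.979, -0.205, 0.0], [-0.205, -0.979, -0.0], [0.0, 0.0, -1.0]]
ft_force: [3.6, 1.2, 4.2]
width: 13.3
```

```bash
python3 -c "
from st import *
rd(4)"
```

```text
t 21.75 loc [   0.55 -120.63] z 172.6 ang~ 0.179 Fclamp xy [3.3 1.9] Fz 4.2 w 13.3
t 21.8 loc [   0.53 -122.09] z 172.3 ang~ 0.193 Fclamp xy [4.5 1. ] Fz 2.8 w 13.0
t 21.85 loc [   0.53 -122.07] z 172.3 ang~ 0.193 Fclamp xy [4.9 1. ] Fz 2.1 w 13.4
t 21.9 loc [   0.54 -121.99] z 172.3 ang~ 0.192 Fclamp xy [ 4.6 -0.4] Fz 3.0 w 13.3
```

Call:
step_arm:
  steps:
    - [[0,0.002,0.0005,0,0,0,-1],[0,0.002,0.0004,0,0,0,-1],[0,0.0015,0.0003,0,0,0,-1],[0,0,0,0,0,0,-1],[0,0,0,0,0,0,-1],[0,0,0,0,0,0,-1],[0,0,0,0,0,0,-1],[0,0,0,0,0,0,-1]]

```text
time: 22.9
tool_pos: [493.2, -86.7, 171.3]
eef_rot: [[0.979, -0.206, 0.0], [-0.206, -0.979, -0.001], [0.0, 0.001, -1.0]]
ft_force: [4.2, -0.1, 4.4]
width: 13.4
```

```bash
python3 -c "
from st import *
rd(3);snap('w13')"
```

```text
t 22.9 loc [   0.58 -126.73] z 171.3 ang~ 0.236 Fclamp xy [4.1 0.8] Fz 4.4 w 13.4
t 22.95 loc [   0.53 -126.75] z 171.3 ang~ 0.236 Fclamp xy [ 4.8 -0.5] Fz 6.2 w 13.7
t 23.0 loc [   0.56 -126.72] z 171.3 ang~ 0.236 Fclamp xy [4.6 0.6] Fz 5.4 w 13.5
t 23.0 pos [493.2 -86.7 171.3] psi -11.88 tilt [-0.     -0.0012] J [  6.  22.  -2. 123.   1.  34. -99.] F [ 4.6 -0.4  5.4] w 13.5
```

View pics/w13.png

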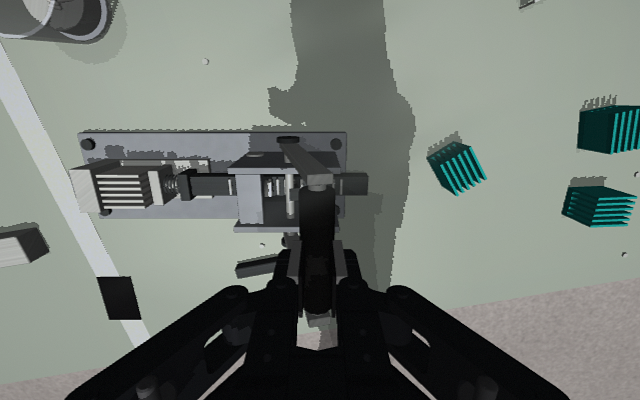

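```bash
python3 -c "
from st import *
a=cam('w12')[2][150:220,60:210];b=cam('w13')[2][150:220,60:210]
cv2.imwrite('pics/c.png',cv2.resize(np.vstack([a,b]),None,fx=4,fy=4,interpolation=cv2.INTER_CUBIC))
C=cam('w13')
for y in (20,25,30,35,37,38,40,45): print(y,proj(C[0],C[1],W(p,(18,y,52))).round(1),proj(C[0],C[1],W(p,(-18,y,52))).round(1))
"
```

```text
20 [[165.3 170.3]] [[171.4 204.9]]
25 [[160.2 170.3]] [[166.5 204.9]]
30 [[155.  170.4]] [[161.6 204.9]]
35 [[149.9 170.4]] [[156.7 204.9]]
37 [[147.9 170.4]] [[154.7 204.9]]
38 [[146.8 170.4]] [[153.7 204.9]]
40 [[144.8 170.4]] [[151.8 204.9]]
45 [[139.7 170.4]] [[146.8 204.9]]
```

View pics/c.png

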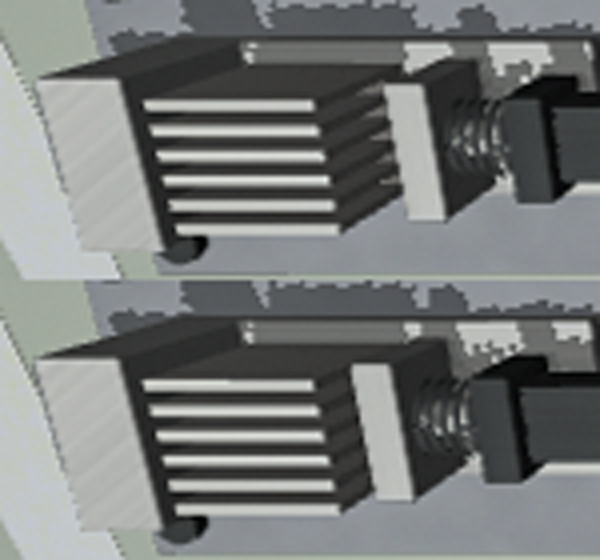

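Call:
step_arm:
  steps:
    - [[0,-0.0075,-0.0015,0,0,0,-1],[0,-0.0075,-0.001,0,0,0,-1],[0,-0.0075,-0.0005,0,0,0,-1],[0,-0.0075,0,0,0,0,-1],[0,-0.0075,0.0005,0,0,0,-1],[0,-0.0075,0.001,0,0,0,-1],[0,-0.0075,0.0013,0,0,0,-1],[0,-0.006,0.0009,0,0,0,-1]]

```text
time: 24.05
tool_pos: [504.6, -31.6, 169.9]
eef_rot: [[0.979, -0.206, -0.002], [-0.206, -0.979, -0.005], [-0.001, 0.005, -1.0]]
ft_force: [2.2, -12.6, 7.8]
width: 13.4
```

```bash
python3 -c "
from st import *
rd(4)"
```

```text
t 24.05 loc [  0.43 -70.39] z 169.9 ang~ -0.282 Fclamp xy [  4.7 -11.9] Fz 7.8 w 13.4
t 24.1 loc [  0.44 -70.62] z 170.0 ang~ -0.28 Fclamp xy [ 5.5 -5.3] Fz 3.9 w 13.1
t 24.15 loc [  0.48 -70.59] z 170.0 ang~ -0.28 Fclamp xy [ 5.1 -5.4] Fz 3.2 w 13.1
t 24.2 loc [  0.47 -70.64] z 170.0 ang~ -0.28 Fclamp xy [ 5.5 -4.6] Fz 3.8 w 13.5
```

Call:
step_arm:
  steps:
    - [[0,0.0067,-0.001,0,0,0,-1],[0,0.0067,-0.0015,0,0,0,-1],[0,0.0067,-0.0011,0,0,0,-1],[0,0.0067,-0.0007,0,0,0,-1],[0,0.0067,-0.0002,0,0,0,-1],[0,0.0067,0.0003,0,0,0,-1],[0,0.0067,0.0007,0,0,0,-1],[0,0.0067,0.0012,0,0,0,-1]]

```text
time: 25.2
tool_pos: [494.5, -80.4, 172.6]
eef_rot: [[0.979, -0.205, 0.0], [-0.205, -0.979, 0.001], [0.0, -0.001, -1.0]]
ft_force: [4.9, 1.3, 3.2]
width: 13.3
```

```bash
python3 -c "
from st import *
rd(4)"
```

```text
t 25.2 loc [   0.52 -120.3 ] z 172.6 ang~ 0.176 Fclamp xy [4.5 2.3] Fz 3.2 w 13.3
t 25.25 loc [   0.52 -121.67] z 172.4 ang~ 0.189 Fclamp xy [5.5 0.7] Fz 2.6 w 13.6
t 25.3 loc [   0.53 -121.64] z 172.4 ang~ 0.189 Fclamp xy [5.  0.2] Fz 1.8 w 13.4
t 25.35 loc [   0.48 -121.64] z 172.4 ang~ 0.189 Fclamp xy [ 5.5 -0.8] Fz 1.2 w 13.3
```

Call:
step_arm:
  steps:
    - [[0,0.002,0.0005,0,0,0,-1],[0,0.002,0.0004,0,0,0,-1],[0,0.0012,0.0003,0,0,0,-1],[0,0,0,0,0,0,-1],[0,0,0,0,0,0,-1],[0,0,0,0,0,0,-1],[0,0,0,0,0,0,-1],[0,0,0,0,0,0,-1]]

```text
time: 26.35
tool_pos: [493.2, -86.4, 171.4]
eef_rot: [[0.979, -0.206, 0.0], [-0.206, -0.979, -0.0], [0.0, 0.0, -1.0]]
ft_force: [5.1, 0.3, 3.5]
width: 13.6
```

```bash
python3 -c "
from st import *
rd(3);snap('w14')
C=cam('w14')
cv2.imwrite('pics/c2.png',cv2.resize(C[2][150:220,60:210],None,fx=4,fy=4,interpolation=cv2.INTER_CUBIC))
for y in (37,40,42,44,46): print(y,proj(C[0],C[1],W(p,(18,y,52))).round(1),proj(C[0],C[1],W(p,(-18,y,52))).round(1))
"
```

```text
t 26.35 loc [   0.52 -126.44] z 171.4 ang~ 0.233 Fclamp xy [4.9 1.3] Fz 3.5 w 13.6
t 26.4 loc [   0.5  -126.44] z 171.4 ang~ 0.233 Fclamp xy [4.1 1.5] Fz 3.8 w 13.5
t 26.45 loc [   0.5  -126.43] z 171.4 ang~ 0.233 Fclamp xy [5.8 1.3] Fz 2.9 w 13.2
t 26.45 pos [493.2 -86.4 171.4] psi -11.86 tilt [ 0.     -0.0005] J [  6.  22.  -2. 123.   1.  34. -99.] F [6.  0.1 2.9] w 13.2
37 [[148.4 170.2]] [[155.2 204.7]]
40 [[145.3 170.2]] [[152.2 204.7]]
42 [[143.2 170.2]] [[150.3 204.7]]
44 [[141.2 170.2]] [[148.3 204.7]]
46 [[139.1 170.2]] [[146.3 204.7]]
```

View pics/c2.png

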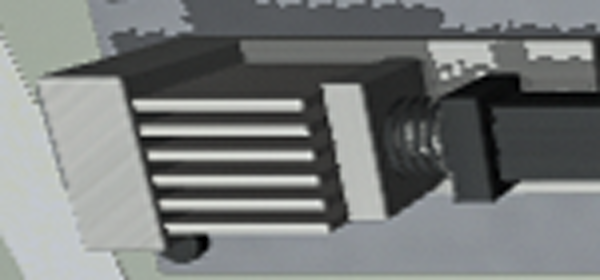

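Call:
step_arm:
  steps:
    - [[0,-0.0075,-0.0015,0,0,0,-1],[0,-0.0075,-0.001,0,0,0,-1],[0,-0.0075,-0.0005,0,0,0,-1],[0,-0.0075,0,0,0,0,-1],[0,-0.0075,0.0005,0,0,0,-1],[0,-0.0075,0.001,0,0,0,-1],[0,-0.0075,0.0013,0,0,0,-1],[0,-0.006,0.0009,0,0,0,-1]]

```text
time: 27.5
tool_pos: [504.6, -31.6, 170.0]
eef_rot: [[0.979, -0.206, -0.001], [-0.206, -0.979, -0.004], [-0.0, 0.004, -1.0]]
ft_force: [4.0, -11.8, 5.9]
width: 13.8
```

```bash
python3 -c "
from st import *
rd(4)"
```

```text
t 27.5 loc [  0.42 -70.42] z 170.0 ang~ -0.282 Fclamp xy [  6.4 -10.7] Fz 5.9 w 13.8
t 27.55 loc [  0.46 -70.71] z 170.1 ang~ -0.279 Fclamp xy [ 5.9 -2.4] Fz 0.2 w 13.5
t 27.6 loc [  0.47 -70.7 ] z 170.1 ang~ -0.279 Fclamp xy [ 5.9 -3.5] Fz 0.2 w 13.4
t 27.65 loc [  0.46 -70.72] z 170.1 ang~ -0.279 Fclamp xy [ 5.3 -3.6] Fz -0.2 w 13.4
```

Call:
step_arm:
  steps:
    - [[0,0.0067,-0.001,0,0,0,-1],[0,0.0067,-0.0015,0,0,0,-1],[0,0.0067,-0.0011,0,0,0,-1],[0,0.0067,-0.0007,0,0,0,-1],[0,0.0067,-0.0002,0,0,0,-1],[0,0.0067,0.0003,0,0,0,-1],[0,0.0067,0.0007,0,0,0,-1],[0,0.0067,0.0012,0,0,0,-1]]

```text
time: 28.65
tool_pos: [495.0, -78.1, 173.0]
eef_rot: [[0.979, -0.204, 0.001], [-0.204, -0.979, 0.004], [0.0, -0.004, -1.0]]
ft_force: [6.1, 8.3, 4.4]
width: 13.2
```

```bash
python3 -c "
from st import *
rd(4)"
```

```text
t 28.65 loc [   0.55 -117.86] z 173.0 ang~ 0.154 Fclamp xy [4.2 9.3] Fz 4.4 w 13.2
t 28.7 loc [   0.57 -118.82] z 172.9 ang~ 0.163 Fclamp xy [3.9 7.3] Fz 2.5 w 13.5
t 28.75 loc [   0.51 -118.64] z 172.9 ang~ 0.161 Fclamp xy [5.6 7.5] Fz 1.8 w 13.6
t 28.8 loc [   0.5 -118.6] z 172.9 ang~ 0.161 Fclamp xy [5.1 7.3] Fz 2.8 w 13.7
```

Call:
step_arm:
  steps:
    - [[0,0.002,0.0004,0,0,0,-1],[0,0.002,0.0004,0,0,0,-1],[0,0.002,0.0004,0,0,0,-1],[0,0.0013,0.0003,0,0,0,-1],[0,0,0,0,0,0,-1],[0,0,0,0,0,0,-1],[0,0,0,0,0,0,-1],[0,0,0,0,0,0,-1]]

```text
time: 29.8
tool_pos: [493.6, -84.5, 171.8]
eef_rot: [[0.979, -0.203, 0.001], [-0.203, -0.979, 0.004], [0.0, -0.004, -1.0]]
ft_force: [5.6, 8.0, 4.9]
width: 13.7
```

```bash
python3 -c "
from st import *
rd(3);snap('w15')"
```

```text
t 29.8 loc [   0.55 -124.49] z 171.8 ang~ 0.215 Fclamp xy [3.8 9. ] Fz 4.9 w 13.7
t 29.85 loc [   0.55 -124.48] z 171.8 ang~ 0.215 Fclamp xy [4.5 9.5] Fz 5.1 w 13.4
t 29.9 loc [   0.54 -124.48] z 171.8 ang~ 0.215 Fclamp xy [2.6 9.5] Fz 5.8 w 13.2
t 29.9 pos [493.6 -84.5 171.8] psi -11.73 tilt [0.0013 0.0041] J [  6.  22.  -2. 123.   1.  34. -98.] F [4.5 8.8 5.8] w 13.2
```

Call:
step_arm:
  steps:
    - [[0,0.001,0.0002,0,0,0,-1],[0,0.001,0.0002,0,0,0,-1],[0,0,0,0,0,0,-1],[0,0,0,0,0,0,-1],[0,0,0,0,0,0,-1],[0,0,0,0,0,0,-1],[0,0,0,0,0,0,-1],[0,0,0,0,0,0,-1]]

```text
time: 30.95
tool_pos: [493.3, -86.0, 171.5]
eef_rot: [[0.979, -0.203, 0.001], [-0.203, -0.979, 0.005], [0.0, -0.005, -1.0]]
ft_force: [5.8, 9.4, 5.6]
width: 13.2
```

```bash
python3 -c "
from st import *
rd(3);snap('w16')
C=cam('w16')
cv2.imwrite('pics/c3.png',cv2.resize(C[2][150:220,60:260],None,fx=4,fy=4,interpolation=cv2.INTER_CUBIC))"
```

```text
t 30.95 loc [   0.57 -125.98] z 171.5 ang~ 0.229 Fclamp xy [ 3.8 10.4] Fz 5.6 w 13.2
t 31.0 loc [   0.55 -125.99] z 171.5 ang~ 0.229 Fclamp xy [ 3.6 10.2] Fz 5.4 w 13.3
t 31.05 loc [   0.58 -125.98] z 171.5 ang~ 0.229 Fclamp xy [3.5 9.5] Fz 5.8 w 13.4
t 31.05 pos [493.4 -86.  171.5] psi -11.71 tilt [0.0014 0.0046] J [  7.  22.  -2. 123.   1.  34. -98.] F [5.3 8.6 5.8] w 13.4
```

View pics/c3.png

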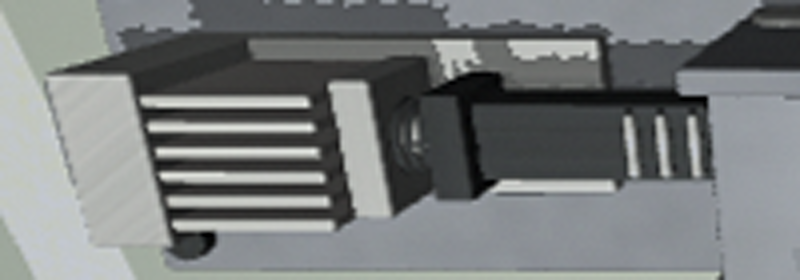

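Call:
step_arm:
  steps:
    - [[0,-0.002,-0.0003,0,0,0,-1],[0,-0.002,-0.0003,0,0,0,-1],[0,-0.002,-0.0003,0,0,0,-1],[0,-0.002,-0.0003,0,0,0,-1],[0,0,0,0,0,0,-1],[0,0,0,0,0,0,-1],[0,0,0,0,0,0,-1],[0,0,0,0,0,0,-1]]

```text
time: 32.1
tool_pos: [494.3, -81.0, 172.5]
eef_rot: [[0.979, -0.204, 0.001], [-0.204, -0.979, 0.001], [0.0, -0.002, -1.0]]
ft_force: [5.0, 3.4, 4.4]
width: 13.4
```

```bash
python3 -c "
from st import *
rd(3);snap('w17')
C=cam('w17')
cv2.imwrite('pics/c4.png',cv2.resize(C[2][150:220,60:260],None,fx=4,fy=4,interpolation=cv2.INTER_CUBIC))"
```

```text
t 32.1 loc [   0.53 -120.92] z 172.5 ang~ 0.182 Fclamp xy [4.2 4.3] Fz 4.4 w 13.4
t 32.15 loc [   0.54 -120.92] z 172.5 ang~ 0.182 Fclamp xy [5.2 5.3] Fz 5.3 w 13.1
t 32.2 loc [   0.56 -120.9 ] z 172.5 ang~ 0.182 Fclamp xy [4.7 5.5] Fz 4.6 w 13.3
t 32.2 pos [494.4 -81.  172.5] psi -11.78 tilt [0.0007 0.0015] J [  6.  22.  -2. 123.   1.  35. -99.] F [5.7 4.4 4.6] w 13.3
```

View pics/c4.png

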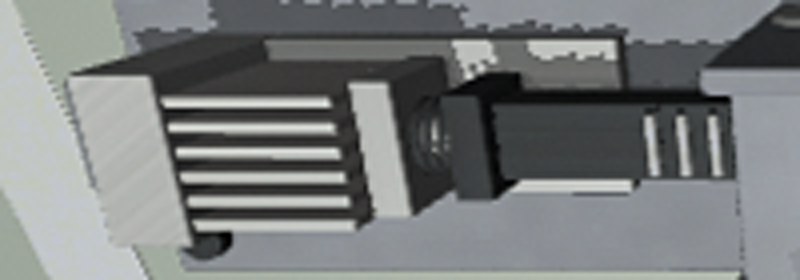

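Call:
step_arm:
  steps:
    - [[0,-0.002,-0.0003,0,0,0,-1],[0,-0.002,-0.0003,0,0,0,-1],[0,-0.002,-0.0002,0,0,0,-1],[0,-0.002,-0.0002,0,0,0,-1],[0,-0.002,-0.0002,0,0,0,-1],[0,0,0,0,0,0,-1],[0,0,0,0,0,0,-1],[0,0,0,0,0,0,-1]]

```text
time: 33.25
tool_pos: [495.8, -74.0, 173.6]
eef_rot: [[0.979, -0.206, -0.0], [-0.206, -0.979, -0.001], [0.0, 0.001, -1.0]]
ft_force: [4.8, -0.2, 3.9]
width: 13.5
```

```bash
python3 -c "
from st import *
rd(3);snap('w18')
C=cam('w18')
cv2.imwrite('pics/c5.png',cv2.resize(C[2][150:220,80:280],None,fx=4,fy=4,interpolation=cv2.INTER_CUBIC))"
```

```text
t 33.25 loc [   0.49 -113.75] z 173.6 ang~ 0.116 Fclamp xy [4.8 0.8] Fz 3.9 w 13.5
t 33.3 loc [   0.49 -113.75] z 173.6 ang~ 0.116 Fclamp xy [5.1 0. ] Fz 4.2 w 13.4
t 33.35 loc [   0.47 -113.75] z 173.6 ang~ 0.116 Fclamp xy [4.6 0.9] Fz 4.5 w 13.3
t 33.35 pos [495.8 -74.  173.6] psi -11.89 tilt [-0.0003 -0.0014] J [   5.   22.   -2.  123.    1.   35. -100.] F [ 4.7 -0.1  4.5] w 13.3
```

View pics/c5.png

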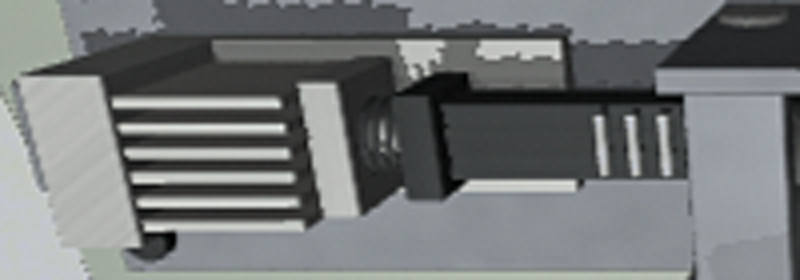

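Call:
step_arm:
  steps:
    - [[0,0,0,0,0,0,1],[0,0,0,0,0,0,1],[0,0,0,0,0,0,1],[0,0,0,0,0,0,1],[0,0,-0.01,0,0,0,1],[0,0,-0.02,0,0,0,1],[0,0,-0.04,0,0,0,1],[0,0,-0.04,0,0,0,1]]

```text
time: 34.4
tool_pos: [495.4, -73.5, 285.2]
eef_rot: [[0.979, -0.206, -0.001], [-0.206, -0.979, -0.001], [-0.001, 0.001, -1.0]]
ft_force: [-0.3, -0.1, -0.4]
width: 85.6
```

Call:
step_arm:
  steps:
    - [[0,0,-0.03,0,0,0,1],[0,0,-0.01,0,0,0,1],[0,0,0,0,0,0,1],[0,0,0,0,0,0,1],[0,0,0,0,0,0,1],[0,0,0,0,0,0,1],[0,0,0,0,0,0,1],[0,0,0,0,0,0,1]]

```text
time: 35.4
tool_pos: [495.7, -73.5, 323.5]
eef_rot: [[0.979, -0.206, -0.001], [-0.206, -0.979, -0.001], [-0.001, 0.001, -1.0]]
ft_force: [0.7, 0.1, -0.3]
width: 85.4
```

```bash
python3 -c "
from st import *
rd(1);snap('w19')
for n in ('top','scene'):
    d=get_image(n);cv2.imwrite(f'pics/{n}9.png',d['frame'])"
```

```text
t 35.4 loc [   0.34 -113.25] z 323.5 ang~ 0.112 Fclamp xy [0.7 0.2] Fz -0.3 w 85.4
t 35.4 pos [495.7 -73.5 323.5] psi -11.88 tilt [-0.0007 -0.0009] J [  5.  11.  -2. 114.   1.  55. -99.] F [ 0.7  0.1 -0.3] w 85.4
```

View pics/w19.png

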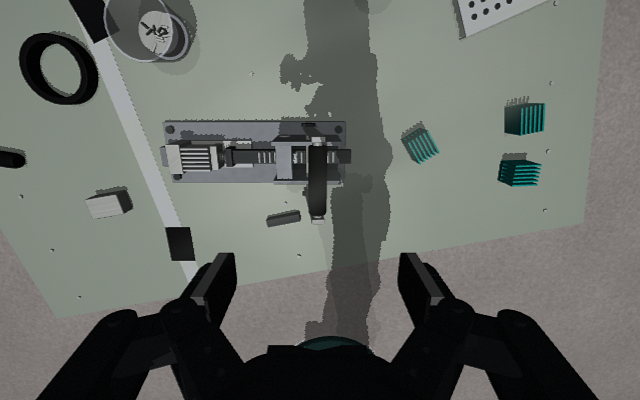

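View pics/scene9.png

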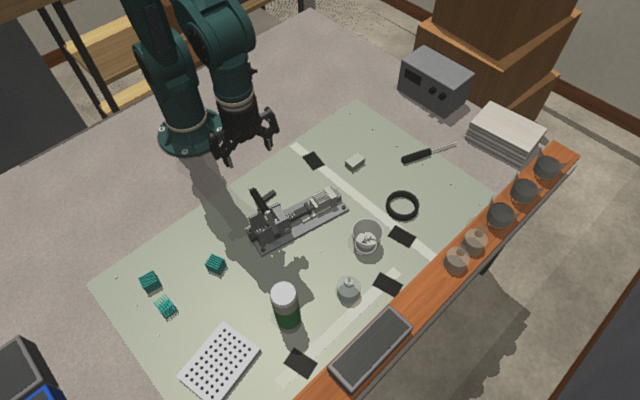

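The sink sits at (195,158) between the anvil and the pad, the lever at (317,185) is free, and the other objects have not moved. I am handing in.

```bash
python3 -c "
from cell import hand_in
print(hand_in())"
```

```text
the job is handed in; nothing more can be done
None
```

The grey finned heat sink is standing on the clamp bed, held against the anvil. I let go of it first, then pumped the lever with four full strokes and let go of that too. The job was handed in at about 35 s of the 72 s allowed.

**Pull force:** The first two pulls took about 1–2 N. The third was about 1 N heavier, and the images showed the sink pushed home against the anvil, so I took that as first touch. The fourth ended at about 10 N, roughly 8–9 N heavier than the free pulls and at the top of the 5–9 N range, so I stopped there. By the one-fifth rule that means a clamping force of about 45 N, but this is inferred from the lever and not measured directly.

**Hold:** I eased the lever back before opening the gripper. The load on it fell to zero while the ram stayed forward and the pad spring stayed compressed, so the holding pawl has it. The lever is left at about 0.11 rad.

**Other objects:** The last pictures show the turquoise look-alikes and the other things where they were.

**Oddities:**
- The gripper read 13.5 mm on the 20 mm cross bar. I could not explain this, but the bar followed every stroke.
- At the return stop the side force peaked at about 14 N, well under the 40 N limit.
- My first picture-based estimate of the free room was 23 mm. The third pull only just touched the sink, so it was probably nearer 25 mm.

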